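# Show the guitar pickup's base plate to the inspection camera

## Task

Pull the top drawer of the parts cabinet nearly all the way open by its handle, take the chrome-covered pickup out of it and hold it up in front of the tilted inspection camera: its brass base plate facing square to the lens, centred on the lens axis 10 cm from the glass, its long side parallel to the two light bars. Finish while still holding it there, steady in the air; do not touch the camera, leave the black pickup in the drawer and leave the other things on the bench where they are.

Things in the scene. Friction and masses are not known exactly. Their poses are not given: they have to be found in the camera images.
- cabinet_front (a point): Middle of the front top edge of the parts cabinet: grey steel box 240 deep (x) x 340 wide (y) x 150 high with two blue drawer fronts, fixed on the bench. x points from its front to its back, so the drawers come out along -x; z up.
- cabinet_drawer0 (a joint): Top drawer's slide, in m: 0 shut, 0.166 at its stop, out along the cabinet's -x; starts at 0 to 0.02. Runs lightly (1 N friction, a little damping) and stays where left. Inside it is 195 deep x 298 wide; floor 85 above the bench, 6-thick walls up to 128, front panel up to 139 above the bench.
- cabinet_drawer0_handle (a point): Middle of the top drawer's steel handle: round bar 11 in diameter, 120 long along the cabinet's y, axis 35 in front of the drawer front (29 free behind it), 112 above the bench, 38 below the cabinet's top; on two 8-thick stems 51 either side of the middle. Axes as the cabinet's. The lower drawer has the same handle 63 lower.
- pickup_chrome: Guitar pickup to show: silver cover 69 (x) x 38 (y) on a brass base plate 82 x 38 x 3; 27 high in all, about 0.14 kg. Origin: centre of the base plate's underside; x lengthwise, z up through the cover. Lies base down on the top drawer's floor, in its front half, left or right of the middle, lengthwise with the cabinet's x within 0.35 rad; hidden until the drawer opens.
- pickup_black: A second pickup of the same size and axes with a black cover, beside the first in the drawer; it must stay in there.
- scope: Foot of the inspection camera: dark steel plate 170 (x) x 150 (y) x 12 with two aluminium uprights 86 high, fixed. Origin: centre of its underside, z up. The head sits between the uprights on a stiff axle along y, 70 above the bench, tilted 0.2 to 0.6 rad from straight up towards the foot's -x.
- scope_lens (a point): Centre of the front glass of the camera lens (barrel 48 in diameter) on the black camera head, 100 x 112, 40 from the axle. z is the line of sight, pointing out of the lens; x is the direction of the two white light bars (each 94 long, 43 either side of the lens); y runs from one bar to the other.
- scope_focus (a point): Point on the line of sight 100 in front of the lens glass, where the middle of the base plate's underside belongs. Axes as scope_lens: when presented, the pickup's z lies along this z (base plate towards the lens, cover away) and its x along this x, either way round.
- screwdriver: Screwdriver with a red handle, 190 long, lying loose near the robot; bystander. Origin: underside at mid-length.
- wrench: Steel spanner 150 long, lying loose near the robot; bystander. Origin: underside at mid-length.
- spool: Orange spool, 56 in diameter x 40 high, standing loose; bystander. Origin: centre of its underside.
- jar: Amber jar, 64 in diameter x 75 high, standing loose; bystander. Origin: centre of its underside.

How it is judged:
By the outcome, as a careful person would: the job done as asked, in the order asked, and still so for the second after the job is handed in, while the arm keeps its last pose, push and grip.
It also fails if it takes over 56 s, if anything falls off the work surface, if the arm or the gripper's body presses on something with over 40 N, if the wrist force passes 120 N, or if a joint passes its speed limit or range.

## Robot

A 6-joint arm with a two-finger parallel gripper is mounted at the origin on the work surface. World frame = base frame: x ahead of the robot, y to its left, z up, the work surface at z = 0. Lengths are in m, angles in rad, forces in N, time in s.
With the tool pointing down it reaches from about 0.425 to 0.925 m from the base axis. Payload 12.5 kg.
Tool frame: the origin (TCP) lies on the centre line of the jaws, within the pads' length; the fingertips stand finger_overhang ahead of it and the grasp point (between the pads) lies 3 mm ahead of it (finger_overhang is the distance from the TCP to the fingertips, in m); x points along the fingers, y is the direction in which the jaws open and shut, and the axes are right-handed (so a half turn about x gives the same grasp; the last joint's range is limited). The gripper opens to 85 mm and grips with 20 to 120 N. Pads are 22 mm wide; open, the fingers measure 114 mm over their backs; the gripper's body (76 mm by 85 mm) begins 54 mm behind the grasp point. The pads swing forward as they close: fully open they stand 13 mm farther back than shut.
Start: joints at [1.178, 0.491, 1.559, -0, 1.092, -0.106], TCP at [0.177, 0.599, 0.253] pointing down, gripper open.
Joint ranges: [-3.1, 3.1], [-0.84, 2.19], [0.05, 2.79], [-1.13, 4.28], [0.06, 2.93], [-2.69, 2.69]. Speed limits (rad/s): [2.22, 2.22, 2.79, 3.14, 3.14, 3.14].

## Interface

Orientations are given as a unit quaternion [w, x, y, z].
In Python, from cell import * gives the robot as it stands. The module is installed in compiled form; this text tells all that it offers.
- The arm moves only by the shell command python3 -m crank 'ROWS'. ROWS is JSON, a list of rows, each a list of 3 entries, a list of its own where there are three numbers: the shift along the tool's x, y, z in m, then the turn, a rotation vector about the tool's x, y, z in degrees, then the finger opening in m, from 0 to 0.0854. In form: [[[x, y, z], [wx, wy, wz], gripper], ...]. A call has 1 to 20 rows; each row shifts and turns the commanded pose from where the row before left it, along the tool's axes as they then stand; what a row does not reach is not made up. A row lasts 1/12 s, in which the tool goes at most 41.7 mm and 7.16 degrees, less where a joint would pass 70% of its speed; a pose out of reach is approached as far as the arm can. A call with a gripper value outside its range is refused whole. The fingers move at their own pace and stop on an object; the grip force is fixed at half the most. Time passes only in rows, so rows that do not move let the fingers close. It gives the time, the measured TCP pose, the force and the opening at its end, in the units of the state.
- observe(): the state, without advancing time (a new reading comes with each control period).
- snapshot(name): name is "scene" or "top" or "wrist"; returns a dict with "image" (480x640x3 uint8, red, green, blue), "camera_matrix" (3x3 intrinsics, pixels), "R" (3x3) and "t" (3): a world point X has camera coordinates R X + t. Camera axes: x right, y down, z forward; pixel columns grow to the right and rows downward; lengths in m; the calibration is good to about 2 mm. A picture is of the moment at which its call begins. There is no depth.
- finish_job(): hands the job in, once; it reports no verdict.
The state is a dict: "t": time; "qpos": joint angles; "qd": joint speeds; "tau": joint torques, N m; "ee_pos": TCP position; "tool_rot": TCP orientation; "contact_force": force on the tool from outside, world axes, zero at the start; "torque": the same for the moment, N m; "width": opening from 0.0 (shut) to 1.0 (fully open).
Only numpy, scipy, OpenCV 4.12 (cv2) and the standard library are available. Lean on these libraries where they do the work, as an engineer would, in place of code of your own. Each camera call takes 0.05 s, during which the arm holds its last target.

## Working session

There is one attempt and no reset: what is moved stays moved. The work goes in short steps, Python scripts to look and compute and a shell command to move; the robot and the scene stay as the last step left them, time stands still between calls to the robot, and variables do not carry over. Pictures are saved under pics/ and viewed, and the job is handed in when it is done.

```bash
mkdir -p pics; ls
python3 - <<'E'
from cell import *
import cv2
s=observe(); print({k:(v if isinstance(v,float) else [round(float(x),4) for x in __import__('numpy').ravel(v)]) for k,v in s.items()})
for n in ["scene","top","wrist"]:
    d=snapshot(n); cv2.imwrite(f"pics/{n}0.png",d["image"][:,:,::-1]); print(n,d["camera_matrix"].tolist(),d["R"].round(4).tolist(),d["t"])
try: print(finger_overhang)
except Exception as e: print(e)
E
```

```text
pics
{'t': 0.0, 'qpos': [1.1784, 0.4916, 1.5595, 0.0, 1.0917, -0.1056], 'qd': [-0.0009, -0.0008, -0.0005, 0.0001, -0.0003, -0.0008], 'tau': [0.0007, -61.8456, -26.1593, 0.0, 0.004, 0.0], 'ee_pos': [0.1767, 0.5993, 0.2527], 'tool_rot': [0.6997, 0.1007, 0.7, -0.1015], 'contact_force': [-0.6194, 0.0931, -0.0086], 'torque': [0.0273, -0.0709, 0.0244], 'width': 1.002616383956074}
scene [[453.3406605396183, 0.0, 322.8937489103449], [0.0, 453.3406605396183, 244.7353527487918], [0.0, 0.0, 1.0]] [[-0.6158, 0.7878, 0.0124], [0.4314, 0.3504, -0.8313], [-0.6592, -0.5066, -0.5556]] [ 0.45448626 -0.06189345  1.52871084]
top [[587.7850771767573, 0.0, 328.2708439400752], [0.0, 587.7850771767573, 227.61986349226498], [0.0, 0.0, 1.0]] [[-0.0057, -1.0, 0.0073], [-0.9873, 0.0044, -0.1586], [0.1586, -0.0081, -0.9873]] [-0.14281805  0.56232015  1.40385875]
wrist [[336.60481403465803, 0.0, 320.95778382258663], [0.0, 336.60481403465803, 240.3880353319447], [0.0, 0.0, 1.0]] [[0.2825, 0.9593, -0.001], [0.9174, -0.2699, 0.2926], [0.2804, -0.0836, -0.9562]] [-0.62387314 -0.03818497  0.37866103]
0.022
```

View pics/scene0.png

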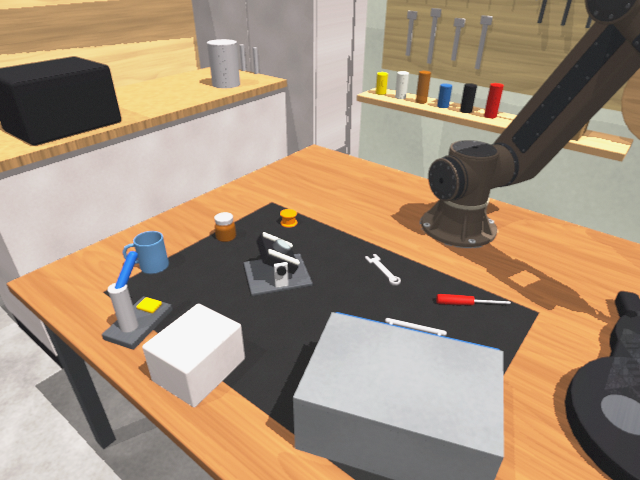

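View pics/top0.png

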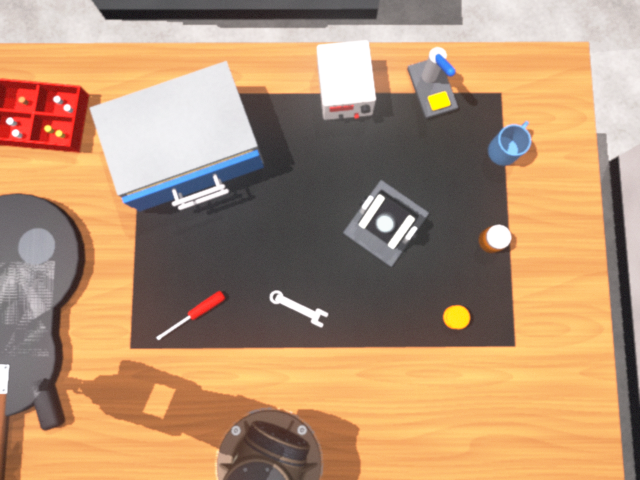

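View pics/wrist0.png

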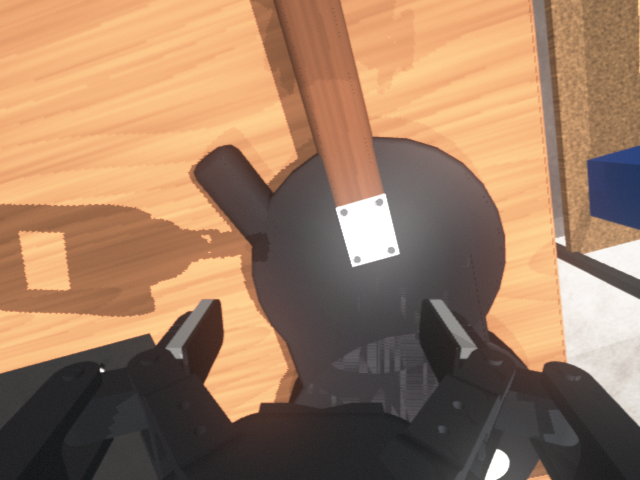

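The top view shows the cabinet at upper left (handle near (200,194)), the scope at (388,222), the screwdriver at (190,315) and the spanner at (298,308). I'll enlarge both views.

```bash
cat > h.py <<'E'
from cell import *
import numpy as np, cv2
from scipy.spatial.transform import Rotation as Rn
def save(n,tag,box=None,k=1):
    d=snapshot(n); im=d["image"][:,:,::-1]
    np.savez(f"pics/{tag}.npz",K=d["camera_matrix"],R=d["R"],t=d["t"])
    cv2.imwrite(f"pics/{tag}_full.png",im)
    if box: crop(tag,box,k)
    return d
def crop(tag,box,k,out=None):
    im=cv2.imread(f"pics/{tag}_full.png"); u0,v0,u1,v1=box
    c=cv2.resize(im[v0:v1,u0:u1],None,fx=k,fy=k,interpolation=cv2.INTER_CUBIC)
    st=20 if k>=4 else 50
    for u in range(-(-u0//st)*st,u1,st):
        cv2.putText(c,str(u),(int((u-u0)*k),10),0,.4,(0,0,255),1); cv2.line(c,(int((u-u0)*k),12),(int((u-u0)*k),18),(0,0,255),1)
    for v in range(-(-v0//st)*st,v1,st):
        cv2.putText(c,str(v),(0,int((v-v0)*k)+4),0,.4,(0,0,255),1); cv2.line(c,(26,int((v-v0)*k)),(32,int((v-v0)*k)),(0,0,255),1)
    cv2.imwrite(f"pics/{out or tag+'_crop'}.png",c)
def cal(tag):
    d=np.load(f"pics/{tag}.npz"); return d["K"],d["R"],d["t"]
def ray(tag,uv):
    K,R,t=cal(tag); o=-R.T@t; v=R.T@np.linalg.solve(K,[uv[0],uv[1],1]); return o,v/np.linalg.norm(v)
def at_z(tag,uv,z):
    o,v=ray(tag,uv); return o+v*(z-o[2])/v[2]
def tri(*obs):
    A=np.zeros((3,3)); b=np.zeros(3); L=[]
    for tag,uv in obs:
        o,v=ray(tag,uv); P=np.eye(3)-np.outer(v,v); A+=P; b+=P@o; L.append((o,P))
    X=np.linalg.solve(A,b); return X,[round(1e3*np.linalg.norm(P@(X-o)),1) for o,P in L]
def proj(tag,X):
    K,R,t=cal(tag); c=(R@np.atleast_2d(X).T).T+t; c=c@K.T; return c[:,:2]/c[:,2:]
E
python3 - <<'E'
from h import *
save("top","top0",(90,60,270,220),4.4); save("scene","scene0",(230,210,340,300),7)
crop("top0",(335,170,440,270),6,"top0_scope"); crop("scene0",(280,290,520,480),3.3,"scene0_cab")
E
```

```text
(no output)
```

View pics/top0_crop.png

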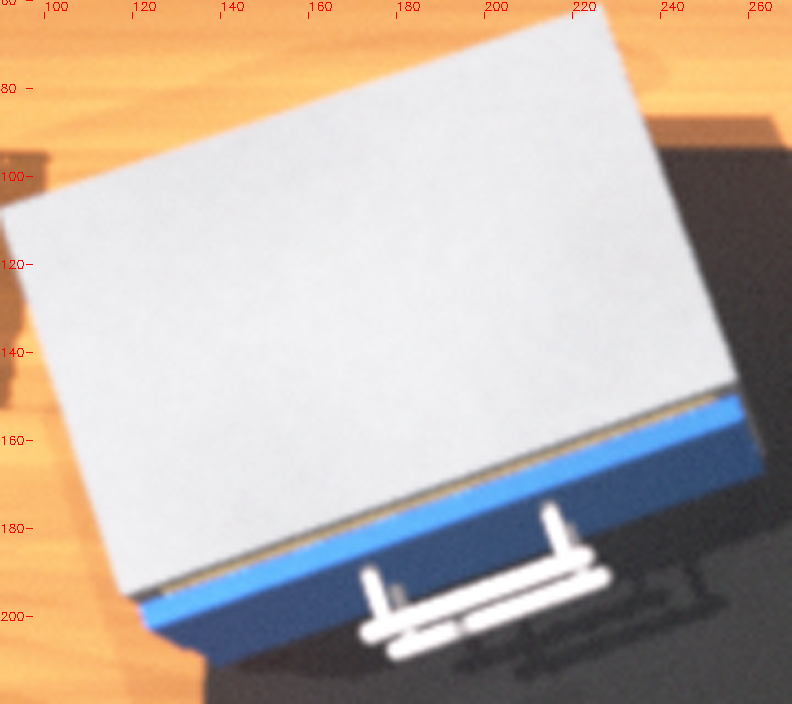

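View pics/top0_scope.png

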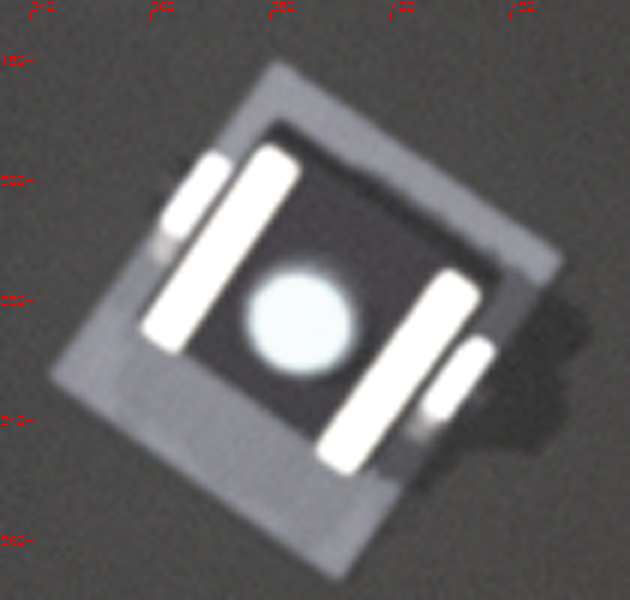

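View pics/scene0_crop.png

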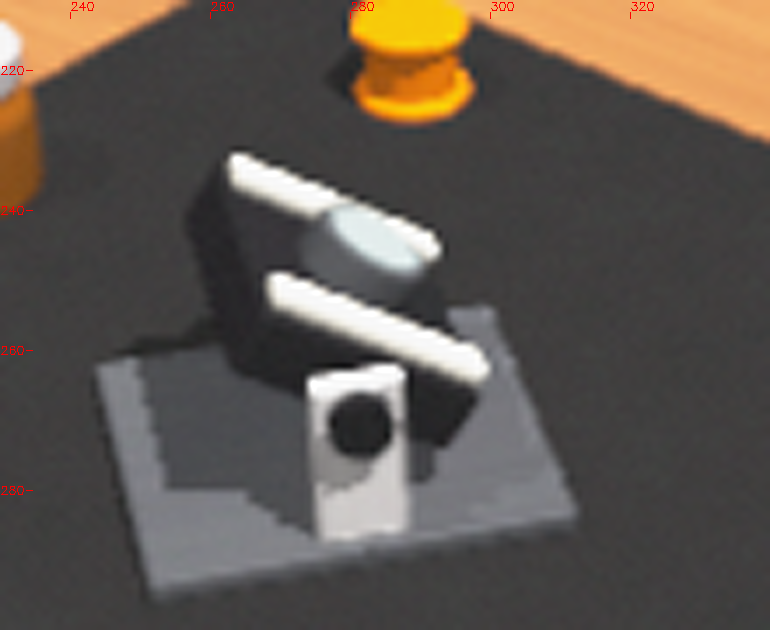

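View pics/scene0_cab.png

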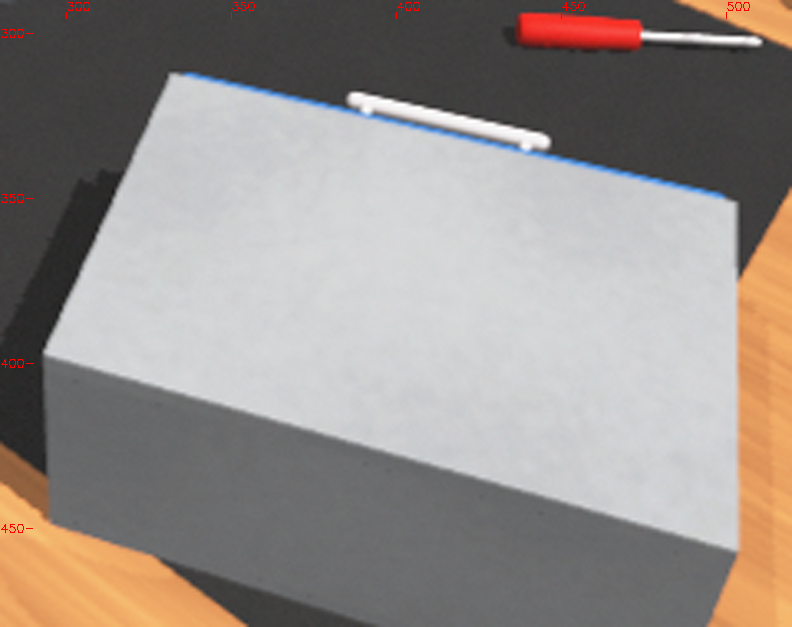

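Run:
```python
from h import *
np.set_printoptions(precision=4,suppress=True)
T=lambda a,b:tri(("top0",a),("scene0",b))
P={}
for n,a,b in [("FL",(117.7,196.4),(503.3,351.2)),("FR",(257.7,146.4),(332.1,312.1)),("BR",(226.8,61.1),(293.3,397)),("BL",(90,107.7),(503.3,456.7)),
 ("hL",(172.3,203.6),(446.7,333)),("hR",(224.5,185.7),(385.2,319.4)),("lens",(385,223.8),(283.9,244)),
 ("b1t",(380.8,195.8),(269.7,250.3)),("b1b",(362.5,227.5),(299,262.9)),("b2t",(411.3,216.3),(263.9,233.1)),("b2b",(391.3,247.5),(291.9,245.7))]:
    P[n],e=T(a,b); print(n,P[n],e)
n=np.linalg.norm
print("w",n(P['FL']-P['FR']),n(P['BL']-P['BR']),"d",n(P['FL']-P['BL']),n(P['FR']-P['BR']))
for a,b in [("FL","FR"),("BL","BR"),("hL","hR"),("BL","FL"),("BR","FR")]:
    d=P[a]-P[b]; print(a,b,np.degrees(np.arctan2(d[1],d[0])),n(d))
print("bars",P['b1t']-P['b1b'],P['b2t']-P['b2b'],n(P['b1t']-P['b1b']),n(P['b2t']-P['b2b']))
for t in("top0","scene0"):
  K,R,tt=cal(t);print(-R.T@tt)
# scope foot corners z=.012
for uv in [(335+280/6,170+62/6),(335+563/6,170+260/6),(335+338/6,170+580/6),(335+50/6,170+375/6)]: print(at_z("top0",uv,.012))
for uv in [(245,262),(300,254),(312,284),(251,295)]: print(at_z("scene0",uv,.012))
```

```text
FL [0.62   0.3412 0.1467] [np.float64(1.1), np.float64(1.1)]
FR [0.7377 0.0203 0.1473] [np.float64(1.3), np.float64(1.3)]
BR [0.9494 0.0971 0.1477] [np.float64(1.5), np.float64(1.5)]
BL [0.8336 0.4168 0.1485] [np.float64(1.4), np.float64(1.4)]
hL [0.6089 0.2243 0.1136] [np.float64(1.9), np.float64(1.9)]
hR [0.6523 0.1017 0.112 ] [np.float64(1.1), np.float64(1.1)]
lens [ 0.5601 -0.2786  0.1016] [np.float64(1.6), np.float64(1.6)]
b1t [ 0.6246 -0.2687  0.1192] [np.float64(1.1), np.float64(1.1)]
b1b [ 0.558  -0.2274  0.0597] [np.float64(2.1), np.float64(2.1)]
b2t [ 0.5746 -0.3388  0.1201] [np.float64(1.5), np.float64(1.5)]
b2b [ 0.5083 -0.2966  0.0614] [np.float64(1.9), np.float64(1.9)]
w 0.34178690303058024 0.3400047155636878 d 0.2265680438112835 0.22514429992849713
FL FR 110.13920676008648 0.34178690303058024
BL BR 109.90269412262097 0.3400047155636878
hL hR 109.49842844321581 0.13004107287063052
BL FL 19.49896403670124 0.2265680438112835
BR FR 19.949345520507514 0.22514429992849713
bars [ 0.0666 -0.0412  0.0594] [ 0.0663 -0.0422  0.0587] 0.09831544265133466 0.09810903838856107
[ 0.3317 -0.1339  1.4763]
[1.3144 0.4381 0.7923]
[ 0.6888 -0.2832  0.012 ]
[ 0.6025 -0.4012  0.012 ]
[ 0.4674 -0.303   0.012 ]
[ 0.5543 -0.1838  0.012 ]
[ 0.6035 -0.3941  0.012 ]
[ 0.4714 -0.2959  0.012 ]
[ 0.56   -0.1772  0.012 ]
[ 0.6974 -0.2736  0.012 ]
```

The triangulation agrees with the text: top 340 wide at z≈0.147, handle at z≈0.113, cabinet yaw ≈19.9°. The lens tilt is about 0.6 rad, and I'll refine it with the wrist camera. Next I'll work out the move to the handle.

```bash
cat >> h.py <<'E'
def pose():
    s=observe(); q=s["tool_rot"]; return np.array(s["ee_pos"]),Rn.from_quat([q[1],q[2],q[3],q[0]]).as_matrix(),s
def frame(x,y):
    x=np.array(x,float);x/=np.linalg.norm(x);y=np.array(y,float);y-=x*(x@y);y/=np.linalg.norm(y);return np.column_stack([x,y,np.cross(x,y)])
def plan(p,R=None):
    """rotation rotvec deg in tool axes (do first), then shift in the new tool axes"""
    p0,R0,s=pose(); R=R0 if R is None else R
    rv=Rn.from_matrix(R0.T@R).as_rotvec(degrees=True); sh=R.T@(np.array(p)-p0)
    print("turn",rv.round(2),"|",np.linalg.norm(rv).round(1),"shift mm",(1e3*sh).round(1),"|",(1e3*np.linalg.norm(sh)).round(1))
    return rv,sh
def st():
    p,R,s=pose(); print("t",round(s["t"],2),"p",p.round(4),"x",R[:,0].round(3),"y",R[:,1].round(3),"q",np.round(s["qpos"],3),"F",np.round(s["contact_force"],1),"w",round(s["width"],3))
YAW=np.radians(19.9); CX=np.array([np.cos(YAW),np.sin(YAW),0]); CY=np.array([-np.sin(YAW),np.cos(YAW),0])
E
python3 - <<'E'
from h import *
st()
for s in (1,-1):
    R=frame([0,0,-1],s*CX); plan([.6306,.163,.25],R)
E
```

```text
t 0.25 p [0.1768 0.5994 0.253 ] x [-0. -0. -1.] y [ 0.283  0.959 -0.   ] q [ 1.178  0.491  1.559  0.     1.092 -0.106] F [0.1 0.6 0.2] w 0.998
turn [5.367e+01 1.000e-02 3.000e-02] | 53.7 shift mm [  3.  278.2 564.8] | 629.6
turn [-1.2633e+02 -3.0000e-02  1.0000e-02] | 126.3 shift mm [   3.  -278.2 -564.8] | 629.6
```

```bash
python3 -m crank '[[[0,0,0],[6.7,0,0],0.026],[[0,0,0],[6.7,0,0],0.026],[[0,0,0],[6.7,0,0],0.026],[[0,0,0],[6.7,0,0],0.026],[[0,0,0],[6.7,0,0],0.026],[[0,0,0],[6.7,0,0],0.026],[[0,0,0],[6.7,0,0],0.026],[[0,0,0],[6.8,0,0],0.026],[[0,0.0174,0.0353],[0,0,0],0.026],[[0,0.0174,0.0353],[0,0,0],0.026],[[0,0.0174,0.0353],[0,0,0],0.026],[[0,0.0174,0.0353],[0,0,0],0.026],[[0,0.0174,0.0353],[0,0,0],0.026],[[0,0.0174,0.0353],[0,0,0],0.026],[[0,0.0174,0.0353],[0,0,0],0.026],[[0,0.0174,0.0353],[0,0,0],0.026]]'
python3 - <<'E'
from h import *
st(); plan([.6306,.163,.25],frame([0,0,-1],CX))
E
```

```text
t: 1.58
ee_pos: [0.4048, 0.3797, 0.2534]
tool_rot: [0.579, 0.406, 0.579, -0.406]
contact_force: [0.4, 0.6, 0.6]
width: 0.303
t 1.58 p [0.4048 0.3797 0.2534] x [ 0.  0. -1.] y [0.94 0.34 0.  ] q [0.634 0.391 1.732 0.    1.018 0.287] F [0.4 0.6 0.6] w 0.303
turn [-0.03 -0.01 -0.01] | 0.0 shift mm [  3.4 138.6 280.6] | 313.0
```

```bash
python3 -m crank '[[[0,0.0174,0.0351],[0,0,0],0.026],[[0,0.0174,0.0351],[0,0,0],0.026],[[0,0.0174,0.0351],[0,0,0],0.026],[[0,0.0174,0.0351],[0,0,0],0.026],[[0,0.0174,0.0351],[0,0,0],0.026],[[0,0.0174,0.0351],[0,0,0],0.026],[[0,0.0174,0.0351],[0,0,0],0.026],[[0,0.0166,0.0349],[0,0,0],0.026],[[0.003,0,0],[0,0,0],0.026]]'
python3 - <<'E'
from h import *
st(); plan([.6306,.163,.25],frame([0,0,-1],CX)); save("wrist","w1")
E
```

```text
t: 2.33
ee_pos: [0.6332, 0.1596, 0.2501]
tool_rot: [0.579, 0.408, 0.577, -0.407]
contact_force: [-0.5, 0.8, 0.4]
width: 0.302
t 2.33 p [0.6332 0.1596 0.2501] x [ 0.002 -0.001 -1.   ] y [0.942 0.336 0.002] q [ 1.460e-01  5.340e-01  1.490e+00 -1.000e-03  1.116e+00 -1.960e-01] F [-0.5  0.8  0.4] w 0.302
turn [-0.28  0.08 -0.1 ] | 0.3 shift mm [ 0.1 -1.3 -4.1] | 4.3
```

View pics/w1_full.png

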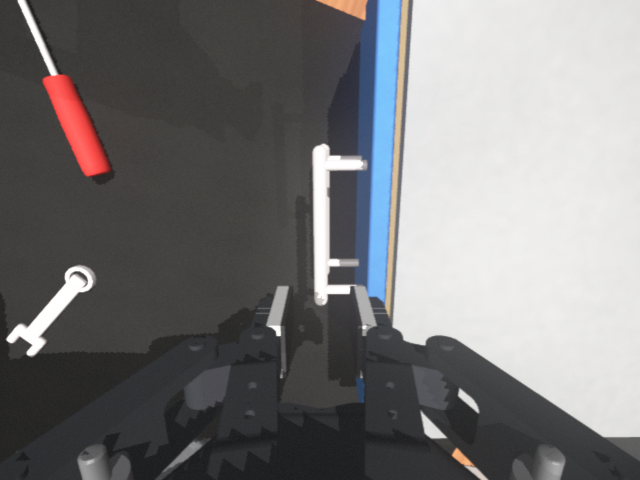

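Run:
```python
from h import *
hm=np.array([.6306,.163,.113])
print(proj("w1",[hm-.06*CY,hm,hm+.06*CY]))
print(tri(("top0",(172.3,203.6)),("scene0",(446.7,333)),("w1",(321,148))),tri(("top0",(224.5,185.7)),("scene0",(385.2,319.4)),("w1",(321,300))))
print(at_z("w1",(321,148),.112),at_z("w1",(321,300),.112))
plan([.6306,.163,.112],frame([0,0,-1],CX))
```

```text
[[319.7498168  298.31692326]
 [319.33392149 229.58346899]
 [318.85904106 151.10176595]]
(array([0.60974135, 0.22356024, 0.11419687]), [np.float64(1.2), np.float64(2.8), np.float64(1.9)]) (array([0.65260584, 0.10258063, 0.11102591]), [np.float64(1.7), np.float64(1.2), np.float64(1.8)])
[0.61093527 0.22200082 0.112     ] [0.65271758 0.1049766  0.112     ]
turn [-0.25  0.    0.04] | 0.3 shift mm [137.    0.2  -1.4] | 137.1
```

```bash
python3 -m crank '[[[0.02,0,-0.001],[0,0,0],0.026],[[0.02,0,0],[0,0,0],0.026],[[0.02,0,0],[0,0,0],0.026],[[0.02,0,0],[0,0,0],0.026],[[0.015,0,0],[0,0,0],0.026],[[0.015,0,0],[0,0,0],0.026],[[0.012,0,0],[0,0,0],0.026],[[0.01,0,0],[0,0,0],0.026],[[0,0,0],[0,0,0],0.026]]'
python3 - <<'E'
from h import *
st(); save("wrist","w2")
E
```

```text
t: 3.13
ee_pos: [0.6281, 0.1658, 0.1168]
tool_rot: [0.578, 0.406, 0.579, -0.406]
contact_force: [-0.7, -0.1, -0.2]
width: 0.303
t 3.13 p [0.6281 0.1658 0.1168] x [-0.002 -0.    -1.   ] y [ 0.94   0.34  -0.002] q [ 0.156  0.676  1.618  0.     0.849 -0.191] F [-0.7 -0.1 -0.2] w 0.303
```

View pics/w2_full.png

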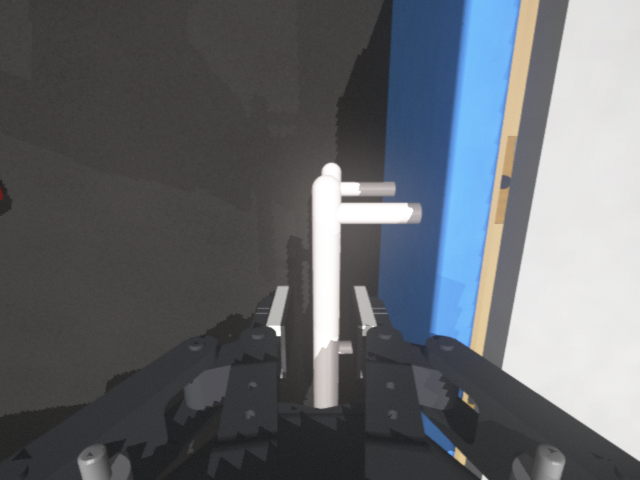

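The bar (column 326) sits between the pads, which are centred at 321. I'll nudge 2 mm and close.

```bash
python3 -m crank '[[[0,0.002,0],[0,0,0],0.026],[[0,0,0],[0,0,0],0.0],[[0,0,0],[0,0,0],0.0],[[0,0,0],[0,0,0],0.0],[[0,0,0],[0,0,0],0.0],[[0,0,0],[0,0,0],0.0]]'
python3 - <<'E'
from h import *
st()
E
```

```text
t: 3.68
ee_pos: [0.6312, 0.1661, 0.1193]
tool_rot: [0.579, 0.407, 0.578, -0.406]
contact_force: [-0.5, 1.3, 5.9]
width: 0.101
t 3.68 p [0.6312 0.1661 0.1193] x [ 0.002  0.    -1.   ] y [0.94  0.34  0.002] q [ 0.156  0.676  1.611  0.     0.853 -0.191] F [-0.5  1.3  5.9] w 0.101
```

Run:
```python
from h import *
save("wrist","w3",(220,120,420,420),2)
save("scene","s3",(360,270,470,360),7)
```

```text
(no output)
```

View pics/w3_crop.png

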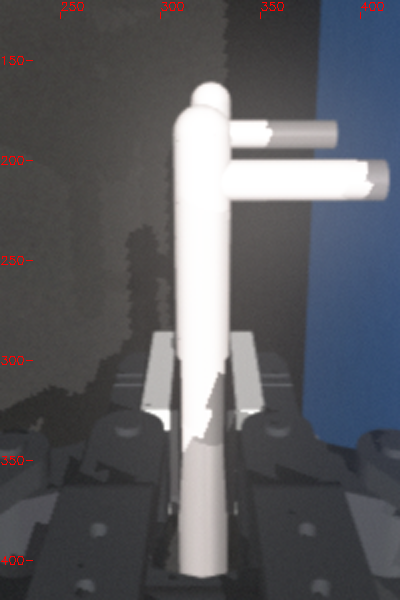

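View pics/s3_full.png

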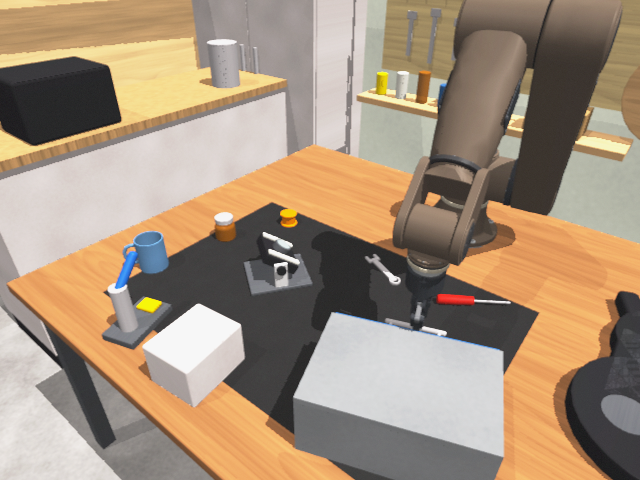

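The bar is clamped between the pads. Now I'll pull.

```bash
python3 -m crank '[[[0,-0.006,0],[0,0,0],0.0],[[0,-0.01,0],[0,0,0],0.0],[[0,-0.012,0],[0,0,0],0.0],[[0,-0.012,0],[0,0,0],0.0],[[0,-0.012,0],[0,0,0],0.0],[[0,-0.012,0],[0,0,0],0.0],[[0,-0.012,0],[0,0,0],0.0],[[0,-0.012,0],[0,0,0],0.0],[[0,-0.012,0],[0,0,0],0.0],[[0,-0.012,0],[0,0,0],0.0],[[0,-0.01,0],[0,0,0],0.0],[[0,-0.008,0],[0,0,0],0.0],[[0,0,0],[0,0,0],0.0]]'
python3 - <<'E'
from h import *
st(); save("wrist","w4"); p,_,_=pose(); print((p-[.6312,.1661,.1193])@CX)
save("top","top4",(90,60,290,260),3)
E
```

```text
t: 4.87
ee_pos: [0.5076, 0.1211, 0.1192]
tool_rot: [0.579, 0.406, 0.578, -0.406]
contact_force: [-0.2, -1.0, 7.8]
width: 0.104
t 4.87 p [0.5076 0.1211 0.1192] x [ 0.001 -0.    -1.   ] y [0.94  0.34  0.001] q [ 1.080e-01  5.320e-01  1.944e+00 -1.000e-03  6.640e-01 -2.380e-01] F [-0.2 -1.   7.8] w 0.104
-0.1309915544584173
```

View pics/top4_crop.png

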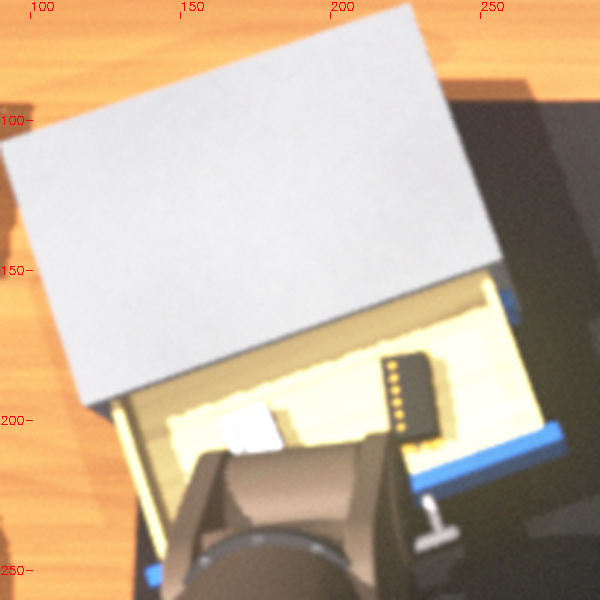

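View pics/w4_full.png

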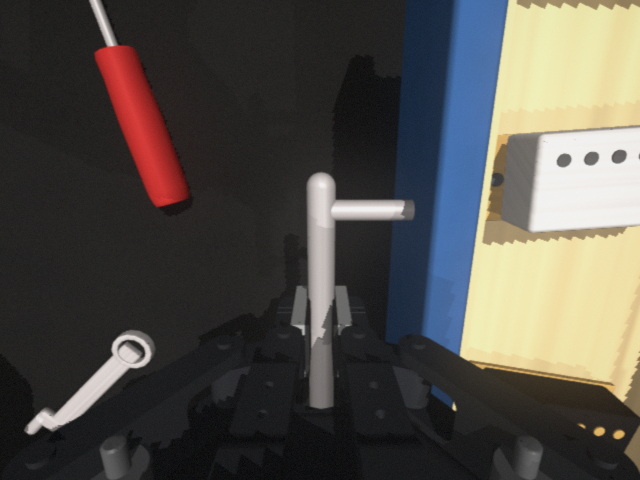

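Drawer out by ~131 mm; the chrome pickup is on the left and the black one on the right. I'll pull further in small steps.

```bash
python3 -m crank '[[[0,-0.006,0],[0,0,0],0.0],[[0,-0.006,0],[0,0,0],0.0],[[0,-0.006,0],[0,0,0],0.0],[[0,-0.004,0],[0,0,0],0.0],[[0,0,0],[0,0,0],0.0]]'
python3 -m crank '[[[0,-0.003,0],[0,0,0],0.0],[[0,0,0],[0,0,0],0.0]]'
python3 - <<'E'
from h import *
st();  p,_,_=pose(); print((p-[.6312,.1661,.1193])@CX)
E
```

```text
t: 5.38
ee_pos: [0.4876, 0.1139, 0.1192]
tool_rot: [0.579, 0.407, 0.578, -0.406]
contact_force: [-0.9, -1.3, 7.7]
width: 0.101
t: 5.55
ee_pos: [0.4851, 0.113, 0.1192]
tool_rot: [0.579, 0.407, 0.578, -0.406]
contact_force: [1.0, -2.0, 9.4]
width: 0.103
t 5.55 p [0.4851 0.113  0.1192] x [ 0.002 -0.    -1.   ] y [0.94  0.34  0.002] q [ 0.096  0.508  2.002 -0.     0.63  -0.25 ] F [ 1.  -2.   9.4] w 0.103
-0.15545859222554861
```

```bash
python3 -m crank '[[[0,-0.003,0],[0,0,0],0.0],[[0,0,0],[0,0,0],0.0]]'
python3 - <<'E'
from h import *
st();  p,_,_=pose(); print((p-[.6312,.1661,.1193])@CX)
E
```

```text
t: 5.72
ee_pos: [0.4823, 0.112, 0.1192]
tool_rot: [0.579, 0.407, 0.578, -0.406]
contact_force: [0.3, -1.5, 10.0]
width: 0.1
t 5.72 p [0.4823 0.112  0.1192] x [ 0.002 -0.    -1.   ] y [0.94  0.34  0.002] q [ 0.095  0.505  2.009 -0.     0.626 -0.252] F [ 0.3 -1.5 10. ] w 0.1
-0.15838971604504848
```

Out by 158 mm plus the initial offset. I'll release, go straight up and look down into the drawer.

```bash
python3 -m crank '[[[0,0,0],[0,0,0],0.026],[[0,0,0],[0,0,0],0.026],[[0,0,0],[0,0,0],0.026],[[-0.01,0,0],[0,0,0],0.026],[[-0.02,0,0],[0,0,0],0.026],[[-0.025,0,0],[0,0,0],0.026],[[-0.03,0,0],[0,0,0],0.026],[[-0.03,0,0],[0,0,0],0.026],[[-0.03,0,0],[0,0,0],0.026],[[-0.03,0,0],[0,0,0],0.026],[[-0.03,0,0],[0,0,0],0.026],[[0,0,0],[0,0,0],0.026]]'
python3 - <<'E'
from h import *
st(); save("wrist","w5");save("scene","s5",(280,240,520,420),3.3);save("top","top5")
E
```

```text
t: 6.72
ee_pos: [0.4831, 0.1125, 0.3292]
tool_rot: [0.581, 0.408, 0.577, -0.404]
contact_force: [-0.0, 0.5, 0.6]
width: 0.305
t 6.72 p [0.4831 0.1125 0.3292] x [ 0.008  0.001 -1.   ] y [0.94  0.34  0.008] q [ 0.095  0.226  1.763  0.     1.144 -0.252] F [-0.   0.5  0.6] w 0.305
```

View pics/w5_full.png

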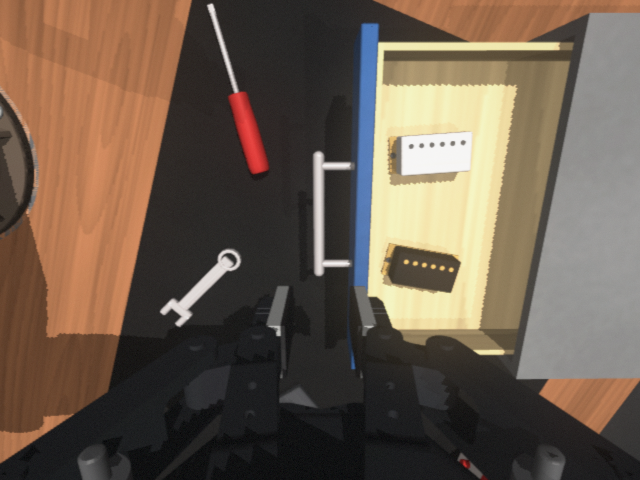

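View pics/s5_crop.png

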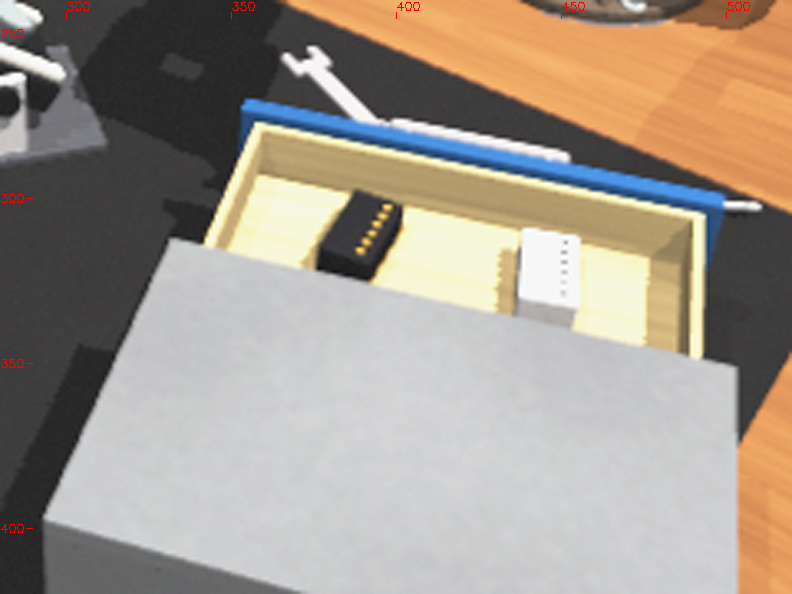

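View pics/top5_full.png

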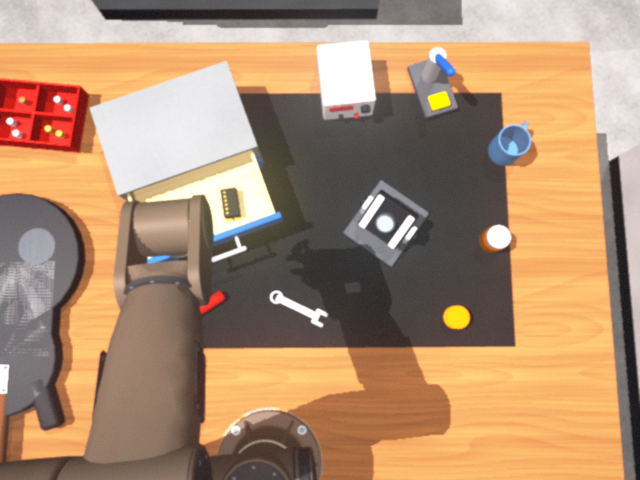

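Run:
```python
from h import *
crop("w5",(370,110,490,200),6,"w5_pk"); crop("s5",(420,290,470,345),10,"s5_pk")
```

```text
(no output)
```

View pics/w5_pk.png

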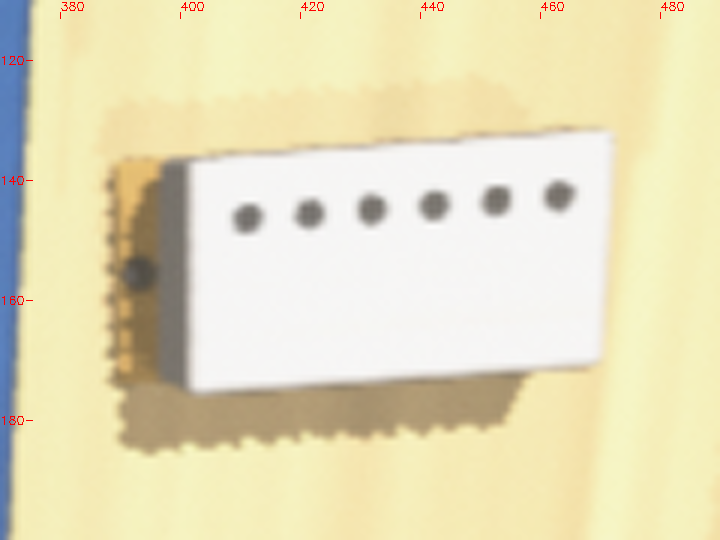

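View pics/s5_pk.png

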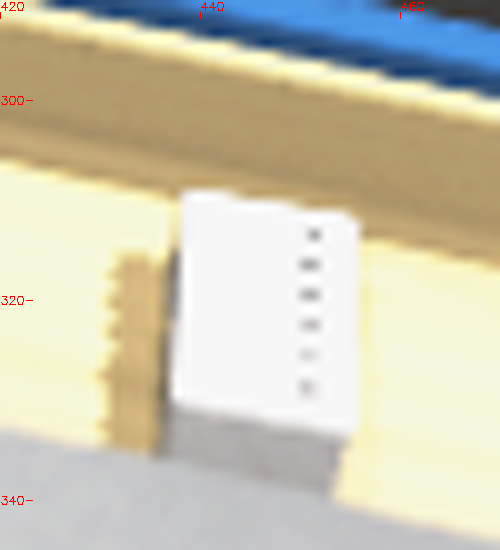

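Run:
```python
from h import *
np.set_printoptions(precision=4,suppress=True)
w=dict(A=(401.7,136.3),B=(472,132),C=(470,170.3),D=(401.7,175.3)); s=dict(A=(456,311.3),B=(455.2,333.5),C=(437,330.5),D=(438.2,309))
P={k:tri(("w5",w[k]),("s5",s[k])) for k in w}
for k in P: print(k,P[k], at_z("w5",w[k],.112))
for Q in ({k:P[k][0] for k in P},{k:at_z("w5",w[k],.112) for k in P}):
    d=lambda a,b:(np.linalg.norm(Q[a]-Q[b]).round(4),np.degrees(np.arctan2(*(Q[b]-Q[a])[1::-1])).round(1))
    print("c",sum(Q.values())/4,"AB",d("A","B"),"DC",d("D","C"),"DA",d("D","A"),"CB",d("C","B"))
# handle now
print("handle",at_z("w5",(319,153),.112),at_z("w5",(319,274),.112))
print(np.degrees(YAW))
```

```text
A (array([0.5314, 0.2108, 0.1124]), [np.float64(1.5), np.float64(1.5)]) [0.532  0.2094 0.112 ]
B (array([0.5943, 0.2379, 0.1096]), [np.float64(1.6), np.float64(1.6)]) [0.5937 0.2359 0.112 ]
C (array([0.6096, 0.2042, 0.1093]), [np.float64(1.0), np.float64(1.0)]) [0.6086 0.203  0.112 ]
D (array([0.5471, 0.1764, 0.1107]), [np.float64(0.8), np.float64(0.8)]) [0.547  0.1756 0.112 ]
c [0.5706 0.2073 0.1105] AB (np.float64(0.0684), np.float64(23.3)) DC (np.float64(0.0684), np.float64(24.0)) DA (np.float64(0.0379), np.float64(114.4)) CB (np.float64(0.037), np.float64(114.4))
c [0.5703 0.206  0.112 ] AB (np.float64(0.0672), np.float64(23.3)) DC (np.float64(0.0675), np.float64(24.0)) DA (np.float64(0.037), np.float64(113.9)) CB (np.float64(0.0361), np.float64(114.3))
handle [0.4627 0.1679 0.112 ] [0.5056 0.0487 0.112 ]
19.9
```

Run:
```python
from h import *
p,R,s=pose()
for o in (.0,.01,.016,.022,.028): print(o,proj("w5",[p+o*R[:,0]-.013*R[:,1],p+o*R[:,0]+.013*R[:,1],p+o*R[:,0]-.013*R[:,1]-.011*R[:,2],p+o*R[:,0]-.013*R[:,1]+.011*R[:,2]]).round(0).tolist())
crop("w5",(250,260,390,380),5,"w5_tips")
plan([.5705,.2067,.25],frame([0,0,-1],[np.cos(np.radians(113.8)),np.sin(np.radians(113.8)),0]))
```

```text
0.0 [[287.0, 320.0], [349.0, 320.0], [287.0, 297.0], [288.0, 343.0]]
0.01 [[289.0, 309.0], [347.0, 308.0], [289.0, 286.0], [290.0, 330.0]]
0.016 [[290.0, 302.0], [346.0, 302.0], [290.0, 281.0], [291.0, 323.0]]
0.022 [[291.0, 297.0], [345.0, 296.0], [291.0, 276.0], [292.0, 317.0]]
0.028 [[292.0, 291.0], [344.0, 291.0], [292.0, 271.0], [293.0, 311.0]]
turn [-93.93  -0.    -0.  ] | 93.9 shift mm [ 73.3  50.6 119.4] | 149.0
```

View pics/w5_tips.png

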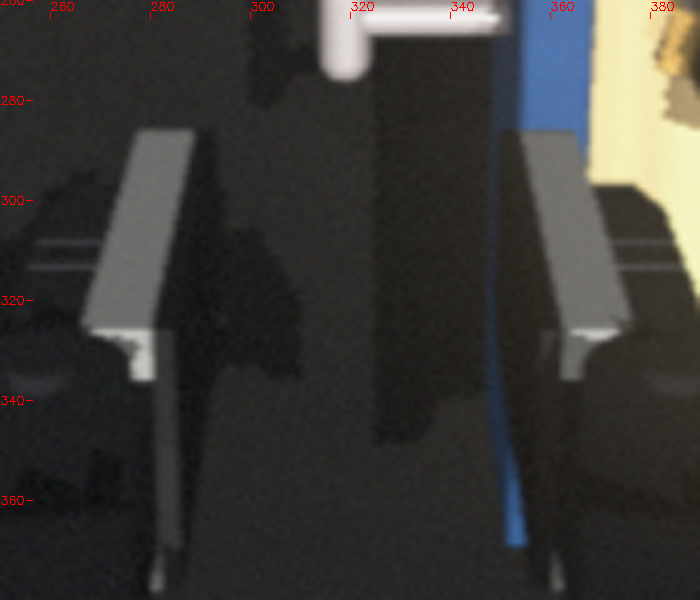

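Pad tips show ~10 mm ahead of the TCP at this opening, so I'll descend carefully. First turn and hover above the chrome pickup.

```bash
python3 -m crank '[[[0,0,0],[-6.71,0,0],0.065],[[0,0,0],[-6.71,0,0],0.065],[[0,0,0],[-6.71,0,0],0.065],[[0,0,0],[-6.71,0,0],0.065],[[0,0,0],[-6.71,0,0],0.065],[[0,0,0],[-6.71,0,0],0.065],[[0,0,0],[-6.71,0,0],0.065],[[0,0,0],[-6.71,0,0],0.065],[[0,0,0],[-6.71,0,0],0.065],[[0,0,0],[-6.71,0,0],0.065],[[0,0,0],[-6.71,0,0],0.065],[[0,0,0],[-6.71,0,0],0.065],[[0,0,0],[-6.71,0,0],0.065],[[0,0,0],[-6.7,0,0],0.065],[[0.0147,0.0101,0.0239],[0,0,0],0.065],[[0.0147,0.0101,0.0239],[0,0,0],0.065],[[0.0147,0.0101,0.0239],[0,0,0],0.065],[[0.0147,0.0101,0.0239],[0,0,0],0.065],[[0.0147,0.0101,0.0239],[0,0,0],0.065],[[0,0,0],[0,0,0],0.065]]'
python3 - <<'E'
from h import *
st(); save("wrist","w6")
plan([.5705,.2067,.13],frame([0,0,-1],[np.cos(np.radians(113.8)),np.sin(np.radians(113.8)),0]))
E
```

```text
t: 8.53
ee_pos: [0.5719, 0.2088, 0.2448]
tool_rot: [0.69, -0.146, 0.694, 0.146]
contact_force: [-0.1, 1.0, -0.6]
width: 0.759
t 8.53 p [0.5719 0.2088 0.2448] x [-0.006 -0.001 -1.   ] y [-0.405  0.914  0.001] q [ 2.410e-01  4.780e-01  1.607e+00  1.000e-03  1.062e+00 -1.746e+00] F [-0.1  1.  -0.6] w 0.759
turn [ 0.08 -0.32 -0.06] | 0.3 shift mm [116.2  -0.7  -0.7] | 116.2
```

View pics/w6_full.png

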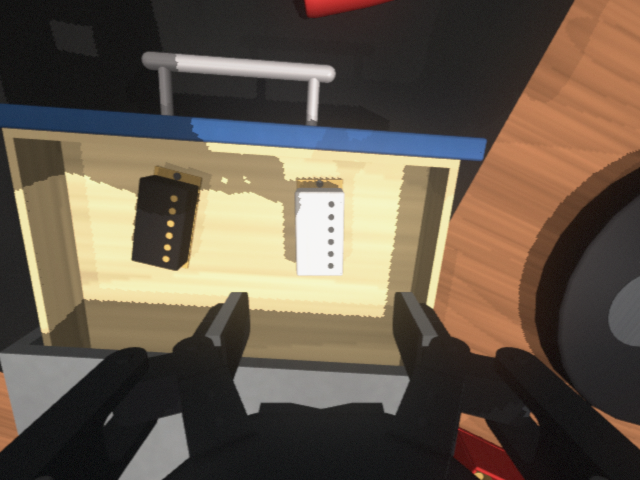

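Run:
```python
from h import *
crop("w6",(280,170,360,290),6.5,"w6_pk")
```

```text
(no output)
```

View pics/w6_pk.png

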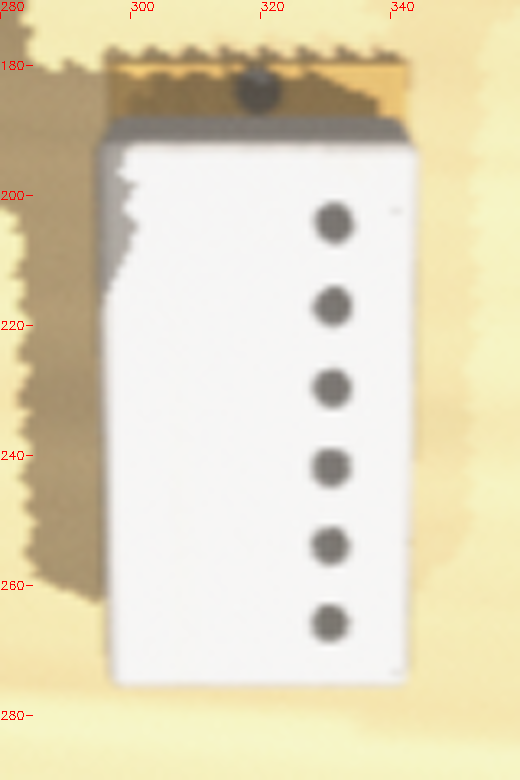

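Run:
```python
from h import *
np.set_printoptions(precision=4,suppress=True)
w=[(294.9,191.8),(344,192.3),(342.6,275.2),(297.2,275.4)] # D,A,B,C
v5=[(401.7,175.3),(401.7,136.3),(472,132),(470,170.3)]
Q=[at_z("w6",u,.1115) for u in w]; print(np.array(Q),np.mean(Q,0))
for a,b in ((0,3),(1,2),(0,1),(3,2)):
    d=Q[b]-Q[a]; print(np.linalg.norm(d),np.degrees(np.arctan2(d[1],d[0])))
for a,b in zip(w,v5): print(tri(("w6",a),("w5",b)))
```

```text
[[0.5466 0.1757 0.1115]
 [0.532  0.2097 0.1115]
 [0.5935 0.2371 0.1115]
 [0.6085 0.2035 0.1115]] [0.5701 0.2065 0.1115]
0.06789882261184949 24.19406732497307
0.06735446960584679 24.050371688387873
0.03702218579362217 113.30009555134652
0.036848771994871556 114.14266317026564
(array([0.5457, 0.1757, 0.1167]), [np.float64(0.0), np.float64(0.0)])
(array([0.5317, 0.2094, 0.1132]), [np.float64(0.1), np.float64(0.1)])
(array([0.5888, 0.234 , 0.1245]), [np.float64(0.1), np.float64(0.1)])
(array([0.6044, 0.2025, 0.1215]), [np.float64(0.1), np.float64(0.1)])
```

Both views put the centre at (0.570, 0.2065) with azimuth 24°, and the tool is aligned. Descending.

```bash
python3 -m crank '[[[0.025,-0.0007,-0.0007],[0,-0.3,0],0.065],[[0.025,0,0],[0,0,0],0.065],[[0.025,0,0],[0,0,0],0.065],[[0.02,0,0],[0,0,0],0.065],[[0.015,0,0],[0,0,0],0.065],[[0.012,0,0],[0,0,0],0.065],[[0.008,0,0],[0,0,0],0.065],[[0.004,0,0],[0,0,0],0.065],[[0,0,0],[0,0,0],0.065]]'
python3 - <<'E'
from h import *
st(); save("wrist","w7")
E
```

```text
t: 9.33
ee_pos: [0.5711, 0.2058, 0.1155]
tool_rot: [0.693, -0.145, 0.69, 0.146]
contact_force: [-0.8, -0.2, 0.7]
width: 0.762
t 9.33 p [0.5711 0.2058 0.1155] x [ 0.004  0.002 -1.   ] y [-0.403  0.915  0.   ] q [ 2.370e-01  6.280e-01  1.736e+00  1.000e-03  7.740e-01 -1.750e+00] F [-0.8 -0.2  0.7] w 0.762
```

View pics/w7_full.png

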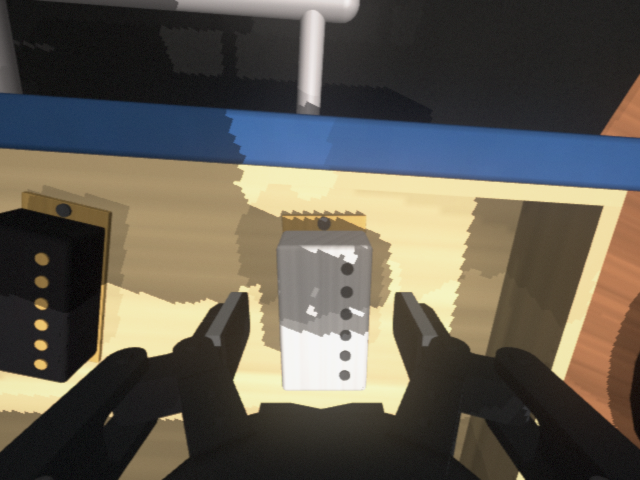

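```bash
python3 -m crank '[[[0.005,0,0],[0,0,0],0.065],[[0.004,0,0],[0,0,0],0.065],[[0.002,0,0],[0,0,0],0.065],[[0,0,0],[0,0,0],0.065]]'
python3 - <<'E'
from h import *
st(); d=save("wrist","w8",(180,220,460,420),2.5)
p,R,s=pose()
for o in (.0,.01,.022): print(o,proj("w8",[p+o*R[:,0]-.0325*R[:,1]-.011*R[:,2],p+o*R[:,0]+.0325*R[:,1]-.011*R[:,2]]).round(0).tolist())
E
```

```text
t: 9.72
ee_pos: [0.5712, 0.206, 0.1045]
tool_rot: [0.694, -0.145, 0.69, 0.146]
contact_force: [-0.4, 0.4, 0.4]
width: 0.763
t 9.72 p [0.5712 0.206  0.1045] x [ 0.004  0.002 -1.   ] y [-0.404  0.915  0.   ] q [ 2.370e-01  6.430e-01  1.743e+00  1.000e-03  7.510e-01 -1.750e+00] F [-0.4  0.4  0.4] w 0.763
0.0 [[240.0, 307.0], [404.0, 307.0]]
0.01 [[246.0, 295.0], [399.0, 295.0]]
0.022 [[251.0, 284.0], [393.0, 284.0]]
```

View pics/w8_crop.png

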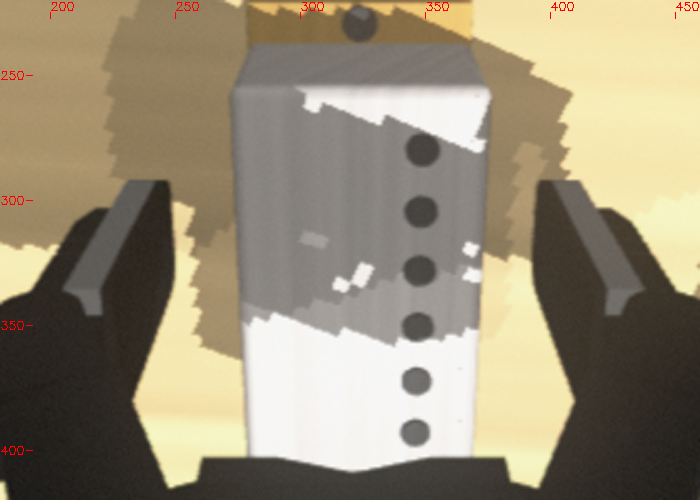

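```bash
python3 -m crank '[[[0,0,0],[0,0,0],0.02],[[0,0,0],[0,0,0],0.02],[[0,0,0],[0,0,0],0.02],[[0,0,0],[0,0,0],0.02],[[0,0,0],[0,0,0],0.02],[[0,0,0],[0,0,0],0.02]]'
python3 - <<'E'
from h import *
st()
E
```

```text
t: 10.27
ee_pos: [0.5721, 0.2062, 0.106]
tool_rot: [0.695, -0.145, 0.689, 0.146]
contact_force: [0.7, -0.5, 7.7]
width: 0.443
t 10.27 p [0.5721 0.2062 0.106 ] x [ 0.007  0.003 -1.   ] y [-0.403  0.915 -0.   ] q [ 2.370e-01  6.410e-01  1.741e+00  1.000e-03  7.520e-01 -1.750e+00] F [ 0.7 -0.5  7.7] w 0.443
```

Gripped at 37.8 mm, the cover's width. Lifting.

```bash
python3 -m crank '[[[-0.005,0,0],[0,0,0],0.02],[[-0.01,0,0],[0,0,0],0.02],[[-0.015,0,0],[0,0,0],0.02],[[-0.02,0,0],[0,0,0],0.02],[[-0.02,0,0],[0,0,0],0.02],[[-0.02,0,0],[0,0,0],0.02],[[-0.02,0,0],[0,0,0],0.02],[[-0.02,0,0],[0,0,0],0.02],[[-0.02,0,0],[0,0,0],0.02],[[-0.02,0,0],[0,0,0],0.02],[[-0.02,0,0],[0,0,0],0.02],[[-0.01,0,0],[0,0,0],0.02],[[0,0,0],[0,0,0],0.02]]'
python3 - <<'E'
from h import *
st(); save("wrist","w9"); save("scene","s9",(360,180,500,320),5)
E
```

```text
t: 11.35
ee_pos: [0.5707, 0.2057, 0.3074]
tool_rot: [0.695, -0.145, 0.689, 0.146]
contact_force: [-0.4, -0.8, -1.5]
width: 0.436
t 11.35 p [0.5707 0.2057 0.3074] x [ 0.008  0.003 -1.   ] y [-0.404  0.915 -0.001] q [ 2.370e-01  4.130e-01  1.540e+00  1.000e-03  1.179e+00 -1.750e+00] F [-0.4 -0.8 -1.5] w 0.436
```

View pics/w9_full.png

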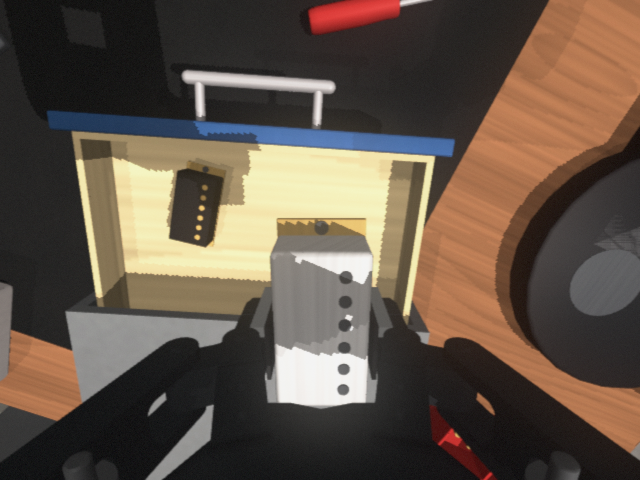

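View pics/s9_full.png

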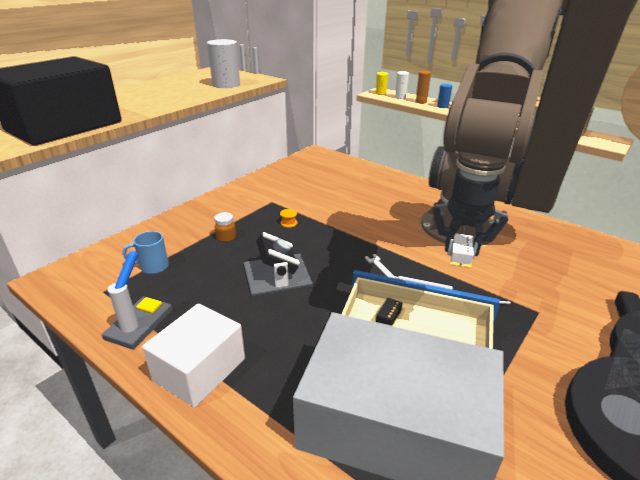

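```bash
cat > fit.py <<'E'
from h import *
from scipy.optimize import least_squares
np.set_printoptions(precision=4,suppress=True)
def RL(yaw,th):
    x=np.array([np.cos(yaw)*np.cos(th),np.sin(yaw)*np.cos(th),np.sin(th)]); z=np.array([-np.cos(yaw)*np.sin(th),-np.sin(yaw)*np.sin(th),np.cos(th)])
    return np.column_stack([x,np.cross(z,x),z])
def model(p):
    R=RL(p[3],p[4]); L=p[:3]
    pts={"lens":np.zeros(3)}
    e=.047-p[6] # marked point along the bar
    for n,sx,sy in (("b1t",1,1),("b1b",-1,1),("b2t",1,-1),("b2b",-1,-1)): pts[n]=np.array([sx*e,sy*.043,p[5]])
    return {k:L+R@v for k,v in pts.items()}
def run(obs,p0=(.56,-.278,.1016,-.63,.6,-.012,0.003),views=()):
    # obs: list (view, point, (u,v)); each view gets a small free shift in px (calibration)
    vs=sorted({o[0] for o in obs})
    def f(q):
        m=model(q[:7]); r=[]
        for v,n,uv in obs:
            i=vs.index(v); K=cal(v)[0]
            r+=list((proj(v,m[n])[0]+q[7+2*i:9+2*i]-uv)/.5)
        r+=list(q[7:]/1.0)+[(q[5]+.012)/.01,(q[6])/.002]
        # axle: lens = foot axle + .04? soft check only
        return r
    s=least_squares(f,list(p0)+[0]*2*len(vs)); J=s.jac; C=np.linalg.inv(J.T@J)
    print("L",s.x[:3],"yaw",np.degrees(s.x[3]).round(2),"tilt",s.x[4].round(4),"h,e",s.x[5:7],"sd",np.sqrt(np.diag(C))[:5],"shifts",s.x[7:].round(2),"rms",np.sqrt(np.mean(s.fun**2)).round(2))
    R=RL(*s.x[3:5]); print("z",R[:,2],"focus",s.x[:3]+.1*R[:,2],"axle",s.x[:3]-.04*R[:,2])
    return s.x,R
OBS=[("top0","lens",(385,223.8)),("scene0","lens",(283.9,244)),
("top0","b1t",(380.8,195.8)),("scene0","b1t",(269.7,250.3)),("top0","b1b",(362.5,227.5)),("scene0","b1b",(299,262.9)),
("top0","b2t",(411.3,216.3)),("scene0","b2t",(263.9,233.1)),("top0","b2b",(391.3,247.5)),("scene0","b2b",(291.9,245.7))]
E
python3 - <<'E'
from fit import *
x,R=run(OBS)
p,Rt,s=pose(); K,Rc,t=cal("w9"); print("cam in tool",Rt.T@(-Rc.T@t-p),"axis",Rt.T@Rc[2])
E
```

```text
L [ 0.5605 -0.2785  0.1011] yaw -34.32 tilt 0.6286 h,e [-0.0134 -0.0013] sd [0.0022 0.0022 0.0037 0.0086 0.0153] shifts [ 0.69  0.01  0.53 -0.16] rms 0.72
z [-0.4856  0.3315  0.8089] focus [ 0.512  -0.2453  0.182 ] axle [ 0.58   -0.2917  0.0688]
cam in tool [-0.1225 -0.0005 -0.0748] axis [ 0.955  -0.0012  0.2965]
```

Run:
```python
from fit import *
R=RL(np.radians(-34.8),.615); L=np.array([.5605,-.2785,.1011])
F=np.column_stack([-R[:,2],R[:,1],R[:,0]]); print(F, np.linalg.det(F))
plan(L+.05*R[:,0]+.24*R[:,2],F); print(L+.05*R[:,0]+.24*R[:,2])
# split turn: first yaw about tool x (vertical), then tilt
p,Rt,s=pose(); Fd=frame([0,0,-1],R[:,1]); print(Rn.from_matrix(Rt.T@Fd).as_rotvec(degrees=True),Rn.from_matrix(Fd.T@F).as_rotvec(degrees=True))
```

```text
[[ 0.4738  0.5707  0.6707]
 [-0.3293  0.8211 -0.4661]
 [-0.8168  0.      0.577 ]] 0.9999999999999999
turn [ 56.61 -31.83 -18.14] | 67.4 shift mm [  80.9 -402.9  152. ] | 438.1
[ 0.4803 -0.2228  0.326 ]
[58.5959  0.2463 -0.1491] [ -0.     -35.2369   0.    ]
```

```bash
python3 -m crank '[[[0,0,0],[5.66,-3.18,-1.81],0.02],[[0,0,0],[5.66,-3.18,-1.81],0.02],[[0,0,0],[5.66,-3.18,-1.81],0.02],[[0,0,0],[5.66,-3.18,-1.81],0.02],[[0,0,0],[5.66,-3.18,-1.81],0.02],[[0,0,0],[5.66,-3.18,-1.81],0.02],[[0,0,0],[5.66,-3.18,-1.81],0.02],[[0,0,0],[5.66,-3.18,-1.81],0.02],[[0,0,0],[5.66,-3.18,-1.81],0.02],[[0,0,0],[5.66,-3.18,-1.81],0.02]]'
python3 -m crank '[[[0.004,-0.02,0.0076],[0,0,0],0.02],[[0.006,-0.03,0.0114],[0,0,0],0.02],[[0.006,-0.03,0.0114],[0,0,0],0.02],[[0.006,-0.03,0.0114],[0,0,0],0.02],[[0.006,-0.03,0.0114],[0,0,0],0.02],[[0.006,-0.03,0.0114],[0,0,0],0.02],[[0.006,-0.03,0.0114],[0,0,0],0.02],[[0.006,-0.03,0.0114],[0,0,0],0.02],[[0.006,-0.03,0.0114],[0,0,0],0.02],[[0.006,-0.03,0.0114],[0,0,0],0.02],[[0.006,-0.03,0.0114],[0,0,0],0.02],[[0.006,-0.03,0.0114],[0,0,0],0.02],[[0.006,-0.03,0.0114],[0,0,0],0.02],[[0.004,-0.02,0.0076],[0,0,0],0.02],[[0,0,0],[0,0,0],0.02]]'
python3 - <<'E'
from fit import *
st()
R=RL(np.radians(-34.8),.615); L=np.array([.5605,-.2785,.1011])
F=np.column_stack([-R[:,2],R[:,1],R[:,0]]);plan(L+.05*R[:,0]+.24*R[:,2],F)
save("wrist","w10");save("scene","s10")
E
```

```text
t: 12.28
ee_pos: [0.5697, 0.2053, 0.3032]
tool_rot: [0.846, 0.132, 0.447, -0.258]
contact_force: [0.9, -0.8, -2.8]
width: 0.433
t: 13.53
ee_pos: [0.491, -0.2253, 0.3265]
tool_rot: [0.846, 0.132, 0.448, -0.258]
contact_force: [0.8, 0.5, -2.0]
width: 0.435
t 13.53 p [ 0.491  -0.2253  0.3265] x [ 0.465 -0.318 -0.826] y [ 0.554  0.832 -0.008] q [-0.537  0.143  1.999 -0.09   0.403 -1.451] F [ 0.8  0.5 -2. ] w 0.435
turn [ 1.21 -0.92 -0.26] | 1.5 shift mm [-5.4 -4.1 -8.6] | 11.0
```

View pics/w10_full.png

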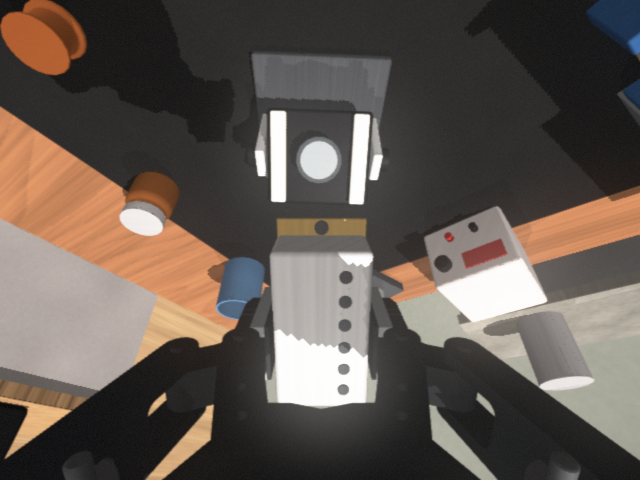

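View pics/s10_full.png

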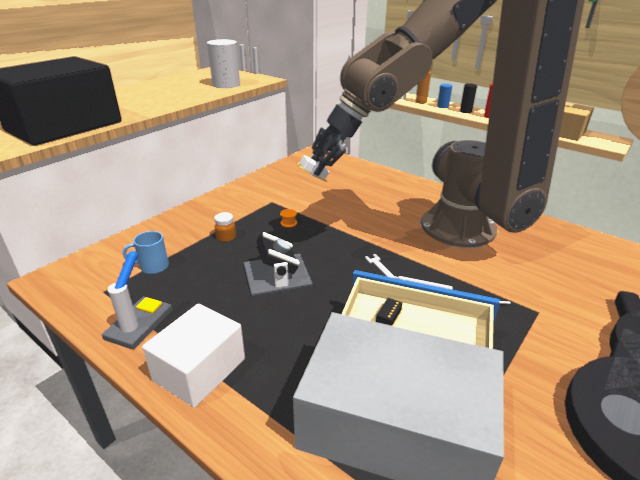

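A clear view: lens at (319,159), bars at columns ~278 and ~360. Enlarging for pixel positions.

Run:
```python
from h import *
crop("w10",(240,95,400,215),5,"w10_sc"); crop("w10",(255,205,390,295),5.8,"w10_pk")
```

```text
(no output)
```

View pics/w10_sc.png

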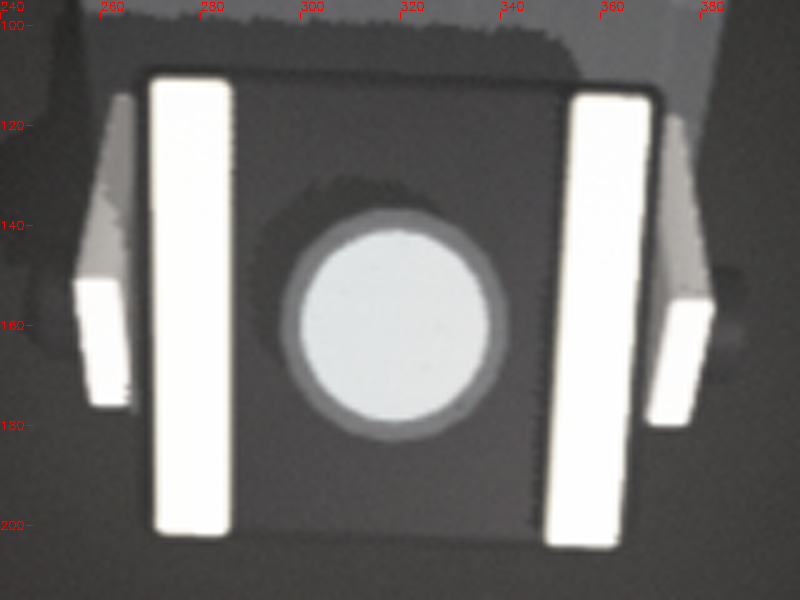

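View pics/w10_pk.png

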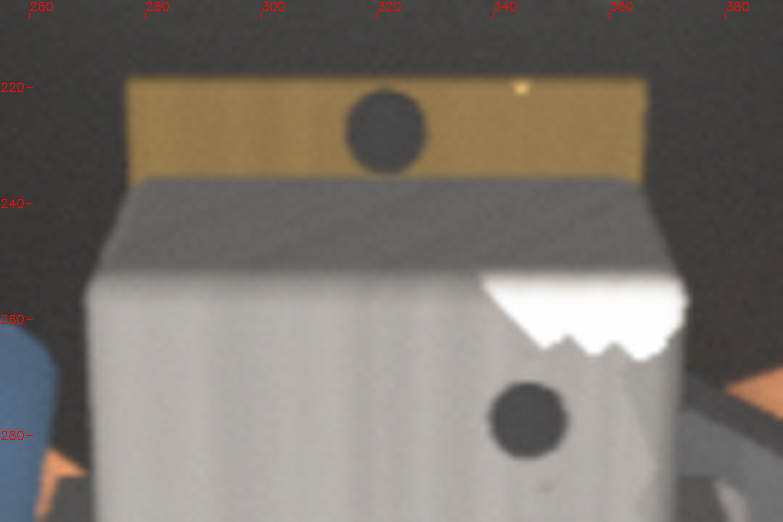

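```bash
cat >> fit.py <<'E'
W10=[("w10","lens",(319.1,160.0)),("w10","b1b",(362.4,114.1)),("w10","b2b",(278.1,110.6)),("w10","b1t",(356.5,204.2)),("w10","b2t",(278.5,202.0))]
def run2(obs,sig={},shift={},p0=(.56,-.278,.1016,-.63,.6,-.012,0.003)):
    vs=sorted({o[0] for o in obs})
    def f(q):
        ma=model(q[:7]); qq=q[:7].copy(); qq[6]=0; mb=model(qq); r=[]
        for v,n,uv in obs:
            i=vs.index(v); m=mb if v[0]=="w" else ma
            r+=list((proj(v,m[n])[0]+q[7+2*i:9+2*i]-uv)/sig.get(v,.4))
        for i,v in enumerate(vs): r+=list(q[7+2*i:9+2*i]/shift.get(v,1.))
        return r+[(q[5]+.012)/.01,q[6]/.002]
    s=least_squares(f,list(p0)+[0]*2*len(vs)); C=np.linalg.inv(s.jac.T@s.jac)
    print("L",s.x[:3],"yaw",np.degrees(s.x[3]).round(2),"tilt",s.x[4].round(4),"h,e",s.x[5:7],"sd",np.sqrt(np.diag(C))[:5],"shifts",dict(zip(vs,s.x[7:].reshape(-1,2).round(2).tolist())),"rms",np.sqrt(np.mean(s.fun**2)).round(2))
    R=RL(*s.x[3:5]); print("z",R[:,2],"focus",s.x[:3]+.1*R[:,2],"axle",s.x[:3]-.04*R[:,2])
    return s.x,R
E
python3 - <<'E'
from fit import *
print("wrist only");run2(W10,{"w10":.3},{"w10":.01})
print("all");run2(W10+OBS,{"w10":.3},{"w10":1.5})
# pickup PnP in wrist cam: plate front corners (top face z=3), cover-top front corners (x=-34.5,z=27), plate/cover junction
K,Rc,t=cal("w10")
o=np.array([[255,205]]);f=5.8
img=np.array([(127,79),(648,79),(88,277),(686,277),(130,180),(641,180)])/f+o
obj=np.array([(-.041,-.019,.003),(-.041,.019,.003),(-.0345,-.019,.027),(-.0345,.019,.027),(-.0345,-.019,.003),(-.0345,.019,.003)])
print(img)
p,Rt,s=pose()
# predicted
for ox,oz in ((.020,0),(.018,0),(.022,0),(.020,.002),(.02,-.002)):
    X=[p+Rt@np.array([ox-a[2],a[1],oz+a[0]]) for a in obj]; print(ox,oz,(proj("w10",X)-img).round(1).tolist())
E
```

```text
wrist only
L [ 0.5646 -0.2796  0.1   ] yaw -35.69 tilt 0.5944 h,e [-0.0087  0.    ] sd [0.0028 0.002  0.0047 0.003  0.0236] shifts {'w10': [0.0, -0.0]} rms 0.35
z [-0.4548  0.3267  0.8285] focus [ 0.5191 -0.2469  0.1829] axle [ 0.5828 -0.2927  0.0669]
all
L [ 0.5621 -0.2776  0.1035] yaw -35.48 tilt 0.6158 h,e [-0.0136 -0.0009] sd [0.0011 0.0012 0.0016 0.0028 0.0094] shifts {'scene0': [0.88, 0.32], 'top0': [0.77, 0.56], 'w10': [-0.19, 0.31]} rms 0.95
z [-0.4703  0.3352  0.8163] focus [ 0.5151 -0.2441  0.1851] axle [ 0.5809 -0.291   0.0708]
[[276.8966 218.6207]
 [366.7241 218.6207]
 [270.1724 252.7586]
 [373.2759 252.7586]
 [277.4138 236.0345]
 [365.5172 236.0345]]
0.02 0 [[5.3, 1.1], [6.9, 1.0], [5.2, 0.8], [9.7, 0.7], [5.3, -1.3], [7.4, -1.4]]
0.018 0 [[4.8, 2.2], [7.7, 2.2], [4.4, 2.7], [10.7, 2.6], [4.8, 0.0], [8.1, -0.0]]
0.022 0 [[5.8, -0.1], [6.2, -0.1], [5.9, -1.1], [8.7, -1.1], [5.8, -2.6], [6.7, -2.7]]
0.02 0.002 [[5.5, 5.7], [6.7, 5.7], [5.4, 6.1], [9.4, 6.1], [5.5, 3.2], [7.2, 3.2]]
0.02 -0.002 [[5.1, -3.7], [7.1, -3.7], [4.9, -4.6], [10.0, -4.6], [5.2, -5.9], [7.6, -6.0]]
```

Run:
```python
from fit import *
st()
p,Rt,s=pose(); K,Rc,t=cal("w10"); print("cam in tool",Rt.T@(-Rc.T@t-p),"axis",Rt.T@Rc[2],Rt.T@Rc[0])
for i in range(3):
    d=snapshot("wrist"); p,Rt,s=pose(); Rc=d["R"];print(p,"cam in tool",Rt.T@(-Rc.T@d["t"]-p),"axis",Rt.T@Rc[2],"qd",np.abs(s["qd"]).max())
```

```text
t 13.63 p [ 0.4913 -0.2227  0.3264] x [ 0.465 -0.317 -0.826] y [ 0.553  0.833 -0.008] q [-0.532  0.142  2.    -0.095  0.404 -1.443] F [-0.7 -0.6 -2.2] w 0.436
cam in tool [-0.1193 -0.0028 -0.0738] axis [ 0.956  -0.0006  0.2933] [0.0004 1.     0.0006]
[ 0.4916 -0.2219  0.3266] cam in tool [-0.1196 -0.0013 -0.0747] axis [ 0.9563 -0.0006  0.2923] qd 0.026715587416935662
[ 0.4918 -0.2215  0.3269] cam in tool [-0.1197 -0.0011 -0.0748] axis [ 0.9564 -0.0004  0.2921] qd 0.014256404837058926
[ 0.492  -0.2212  0.3271] cam in tool [-0.1197 -0.0009 -0.0748] axis [ 0.9564 -0.0001  0.2922] qd 0.00792105731449893
```

The arm was still settling for that picture. I'll retake it settled, plus a second view shifted sideways.

```bash
python3 - <<'E'
from h import *
st(); save("wrist","w11"); crop("w11",(240,95,400,215),5,"w11_sc"); crop("w11",(255,205,390,295),5.8,"w11_pk")
E
python3 -m crank '[[[0.01,0.015,-0.005],[0,0,0],0.02],[[0.01,0.02,-0.005],[0,0,0],0.02],[[0.01,0.02,-0.005],[0,0,0],0.02],[[0.01,0.015,-0.003],[0,0,0],0.02],[[0,0,0],[0,0,0],0.02],[[0,0,0],[0,0,0],0.02],[[0,0,0],[0,0,0],0.02],[[0,0,0],[0,0,0],0.02],[[0,0,0],[0,0,0],0.02],[[0,0,0],[0,0,0],0.02]]'
python3 - <<'E'
from h import *
st(); save("wrist","w12")
E
```

```text
t 13.78 p [ 0.492  -0.2212  0.3271] x [ 0.467 -0.316 -0.826] y [ 0.551  0.835 -0.008] q [-0.529  0.141  2.    -0.095  0.404 -1.443] F [-0.3  0.4 -1.1] w 0.434
t: 14.67
ee_pos: [0.5367, -0.1688, 0.2846]
tool_rot: [0.847, 0.131, 0.447, -0.257]
contact_force: [-0.9, 0.2, -1.4]
width: 0.433
t 14.67 p [ 0.5367 -0.1688  0.2846] x [ 0.468 -0.318 -0.824] y [ 0.552  0.834 -0.008] q [-0.369  0.238  2.006 -0.402  0.332 -1.014] F [-0.9  0.2 -1.4] w 0.433
```

View pics/w11_sc.png

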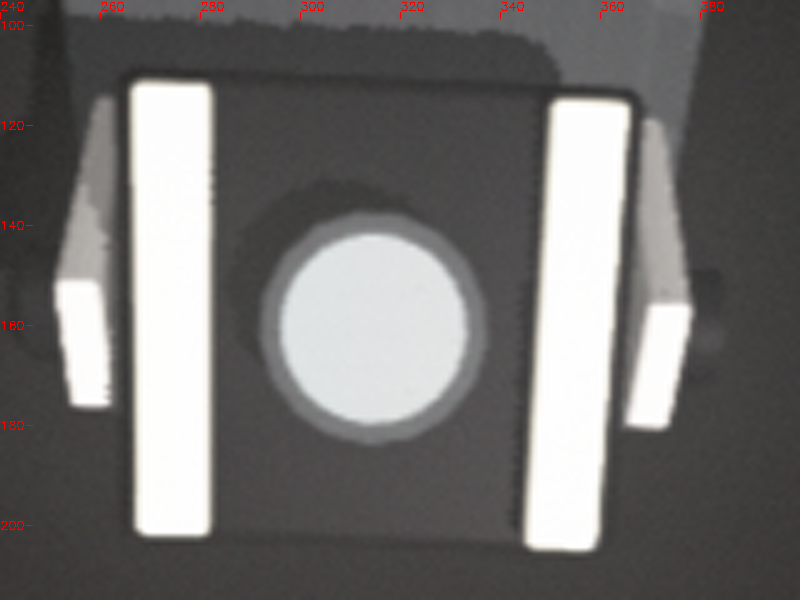

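View pics/w11_pk.png

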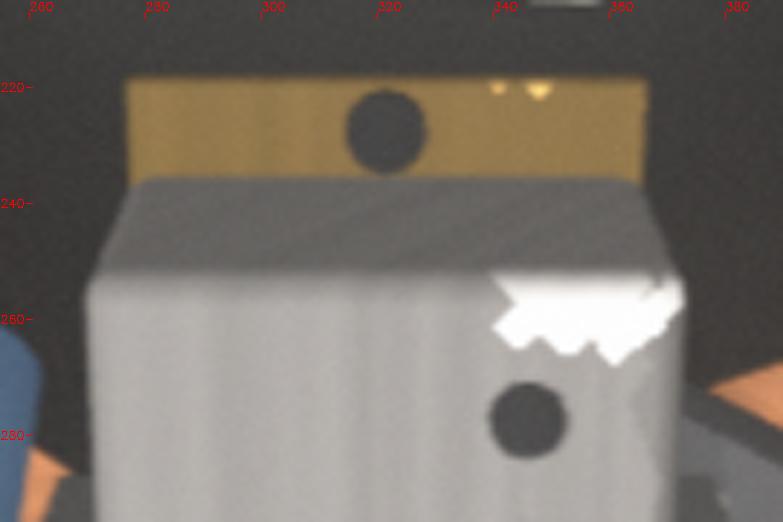

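View pics/w12_full.png

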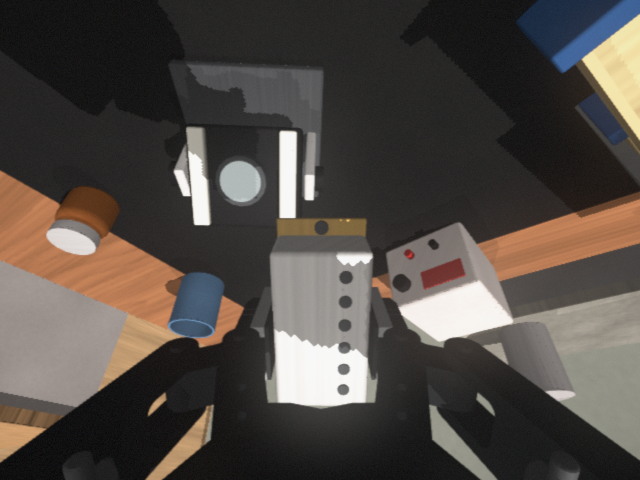

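Run:
```python
from h import *
crop("w12",(165,115,325,235),5,"w12_sc")
```

```text
(no output)
```

View pics/w12_sc.png

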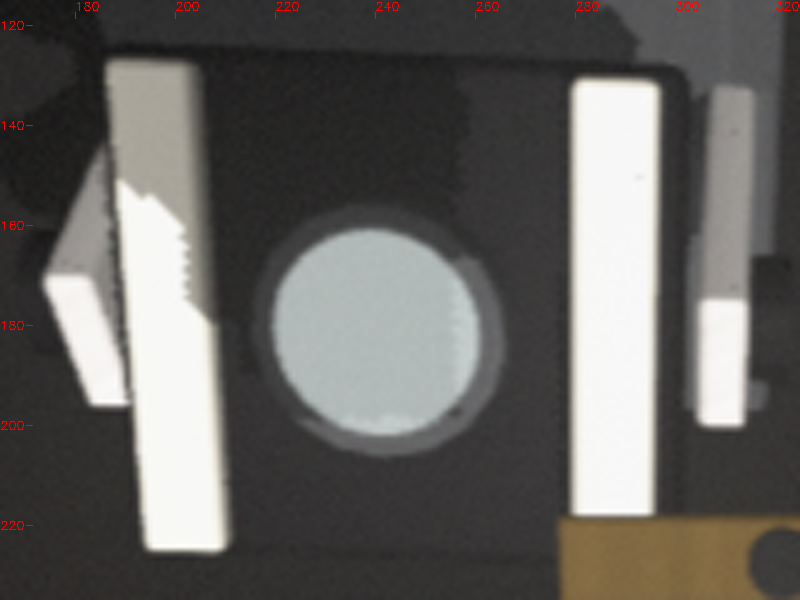

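```bash
cat > fit2.py <<'E'
from fit import *
def run3(obs,sig,shift,axle=None,p0=(.56,-.278,.1016,-.63,.6,-.012,0.0)):
    # obs: view, local xyz-code (x,y,onbar), uv
    vs=sorted({o[0] for o in obs})
    def f(q):
        R=RL(q[3],q[4]); r=[]
        for v,(x,y,b),uv in obs:
            i=vs.index(v); e=q[6] if v[0]!="w" else 0
            X=q[:3]+R@np.array([x-np.sign(x)*e*b,y,q[5]*b])
            r+=list((proj(v,X)[0]+q[7+2*i:9+2*i]-uv)/sig.get(v[0],.4))
        for i,v in enumerate(vs): r+=list(q[7+2*i:9+2*i]/shift[v[0]])
        r+=[(q[5]+.012)/.01,q[6]/.002]
        if axle is not None: r+=list((q[:3]-.04*R[:,2]-axle)/np.array([.002,.002,.001]))
        return r
    s=least_squares(f,list(p0)+[0]*2*len(vs)); C=np.linalg.inv(s.jac.T@s.jac)
    R=RL(*s.x[3:5])
    print("L",s.x[:3],"yaw",np.degrees(s.x[3]).round(2),"tilt",s.x[4].round(4),"h,e",s.x[5:7],"sd",np.sqrt(np.diag(C))[:5],"\n  shifts",dict(zip(vs,s.x[7:].reshape(-1,2).round(2).tolist())),"rms",np.sqrt(np.mean(s.fun**2)).round(2),"focus",s.x[:3]+.1*R[:,2],"axle",s.x[:3]-.04*R[:,2])
    return s.x,R
loc={"lens":(0,0,0),"b1t":(.047,.043,1),"b1b":(-.047,.043,1),"b2t":(.047,-.043,1),"b2b":(-.047,-.043,1)}
O=[(v,loc[n],uv) for v,n,uv in OBS]
O11=[("w11",(0,0,0),(314.9,160.6)),("w11",(0,-.024,0),(292.2,160.4)),("w11",(0,.024,0),(337.2,160.4)),("w11",loc["b2b"],(274.3,111.5)),("w11",loc["b2t"],(274.7,202.2)),("w11",loc["b1b"],(358.1,114.9)),("w11",loc["b1t"],(352.4,204.9))]
O12=[("w12",(0,0,0),(240.3,181.4)),("w12",(-.047,-.051,1),(186.4,127.)),("w12",(.047,-.051,1),(194.2,225.2)),("w12",(-.047,.035,1),(279.6,130.8))]
E
python3 - <<'E'
from fit2 import *
sg={"w":.3,"t":.4,"s":.4}
print("11");run3(O11,sg,{"w":.01})
print("11+12");run3(O11+O12,sg,{"w":1.})
print("all");run3(O+O11+O12,sg,{"w":1.5,"t":.8,"s":.8})
print("all+axle");run3(O+O11+O12,sg,{"w":1.5,"t":.8,"s":.8},np.array([.5805,-.289,.07]))
# pickup in tool from w11/w12
K,Rc,t=cal("w12")
img=np.array([(127,79),(648,79),(88,277),(686,277),(130,180),(641,180)])/5.8+np.array([[255,205]])
obj=np.array([(-.041,-.019,.003),(-.041,.019,.003),(-.0345,-.019,.027),(-.0345,.019,.027),(-.0345,-.019,.003),(-.0345,.019,.003)])
p,Rt,s=pose(); print("cam in tool",Rt.T@(-Rc.T@t-p),Rt.T@Rc[2])
def f(q):
    Rp=Rt@np.column_stack([[0,0,1],[0,1,0],[-1,0,0]])@Rn.from_rotvec(q[3:]).as_matrix()
    return np.r_[((proj("w12",p+Rt@q[:3]+obj@Rp.T)-img)/.4).ravel(),q[3:]/.02]
s=least_squares(f,[.02,0,0,0,0,0]);print("pickup in tool",s.x,np.sqrt(np.diag(np.linalg.inv(s.jac.T@s.jac))),s.fun.reshape(-1)[:12].round(1))
E
```

```text
11
L [ 0.5675 -0.2817  0.0951] yaw -35.45 tilt 0.5881 h,e [-0.0028  0.    ] sd [0.0013 0.0009 0.0021 0.0029 0.0226] 
  shifts {'w11': [-0.0, -0.0]} rms 0.97 focus [ 0.5223 -0.2495  0.1783] axle [ 0.5856 -0.2946  0.0618]
11+12
L [ 0.5636 -0.2793  0.1013] yaw -35.56 tilt 0.608 h,e [-0.0115 -0.    ] sd [0.0008 0.0008 0.0012 0.0022 0.0083] 
  shifts {'w11': [0.33, -0.05], 'w12': [-0.09, 0.11]} rms 1.08 focus [ 0.5172 -0.2461  0.1834] axle [ 0.5822 -0.2926  0.0685]
all
L [ 0.5627 -0.2787  0.102 ] yaw -35.43 tilt 0.6147 h,e [-0.0128 -0.0009] sd [0.0008 0.0009 0.0011 0.0021 0.0066] 
  shifts {'scene0': [1.13, 0.08], 'top0': [0.47, 0.59], 'w11': [0.33, 0.41], 'w12': [-0.0, 0.56]} rms 1.13 focus [ 0.5157 -0.2452  0.1837] axle [ 0.5815 -0.292   0.0693]
all+axle
L [ 0.5626 -0.2782  0.1024] yaw -35.41 tilt 0.6146 h,e [-0.0132 -0.0009] sd [0.0007 0.0008 0.0007 0.0021 0.0064] 
  shifts {'scene0': [1.04, 0.08], 'top0': [0.63, 0.62], 'w11': [-0.0, 0.42], 'w12': [-0.3, 0.57]} rms 1.12 focus [ 0.5156 -0.2448  0.1841] axle [ 0.5814 -0.2915  0.0697]
cam in tool [-0.12   -0.0007 -0.0747] [0.9562 0.0004 0.2928]
pickup in tool [ 0.0227 -0.0004  0.      0.0006 -0.0027 -0.0002] [0.0005 0.0002 0.0001 0.0057 0.006  0.004 ] [ 0.5  3.4 -1.3  3.5 -1.6 -0.1  1.7 -0.   0.6 -3.5  0.2 -3.4]
```

Fits agree: tilt ≈0.60–0.615 (limit 0.6), yaw −35.4°, lens (0.5627, −0.2785, 0.1025), and the pickup's underside 21–22.7 mm ahead of the TCP. Next I'll go to a pre-pose 60 mm above focus on the axis.

```bash
cat >> fit2.py <<'E'
Rl=RL(np.radians(-35.45),.604); L0=np.array([.5628,-.2785,.1025]); FT=np.column_stack([-Rl[:,2],Rl[:,1],Rl[:,0]]); FOC=L0+.1*Rl[:,2]; TGT=FOC+.0217*Rl[:,2]
E
python3 - <<'E'
from fit2 import *
print(TGT,FOC); plan(TGT+.06*Rl[:,2],FT)
E
```

```text
[ 0.5065 -0.2384  0.2027] [ 0.5165 -0.2456  0.1848]
turn [ 1.85 -0.14 -0.73] | 2.0 shift mm [ 16.3 -74.3 -33.5] | 83.1
```

```bash
python3 -m crank '[[[0,0,0],[1.85,-0.1,-0.7],0.02],[[0.002,-0.012,-0.0055],[0,0,0],0.02],[[0.003,-0.0125,-0.0056],[0,0,0],0.02],[[0.003,-0.0125,-0.0056],[0,0,0],0.02],[[0.003,-0.0125,-0.0056],[0,0,0],0.02],[[0.003,-0.0125,-0.0056],[0,0,0],0.02],[[0.002,-0.012,-0.0055],[0,0,0],0.02],[[0,0,0],[0,0,0],0.02],[[0,0,0],[0,0,0],0.02],[[0,0,0],[0,0,0],0.02],[[0,0,0],[0,0,0],0.02],[[0,0,0],[0,0,0],0.02]]'
python3 - <<'E'
from fit2 import *
st(); plan(TGT,FT); save("scene","s13",(230,150,350,260),6); save("wrist","w13")
E
```

```text
t: 15.72
ee_pos: [0.4795, -0.2177, 0.2523]
tool_rot: [0.843, 0.141, 0.443, -0.269]
contact_force: [0.1, 0.5, -2.1]
width: 0.436
t 15.72 p [ 0.4795 -0.2177  0.2523] x [ 0.463 -0.328 -0.823] y [0.579 0.816 0.   ] q [-0.53   0.232  2.134 -0.277  0.181 -1.226] F [ 0.1  0.5 -2.1] w 0.436
turn [ 0.07 -0.04 -0.06] | 0.1 shift mm [60.1 -1.2 -0.2] | 60.2
```

View pics/s13_crop.png

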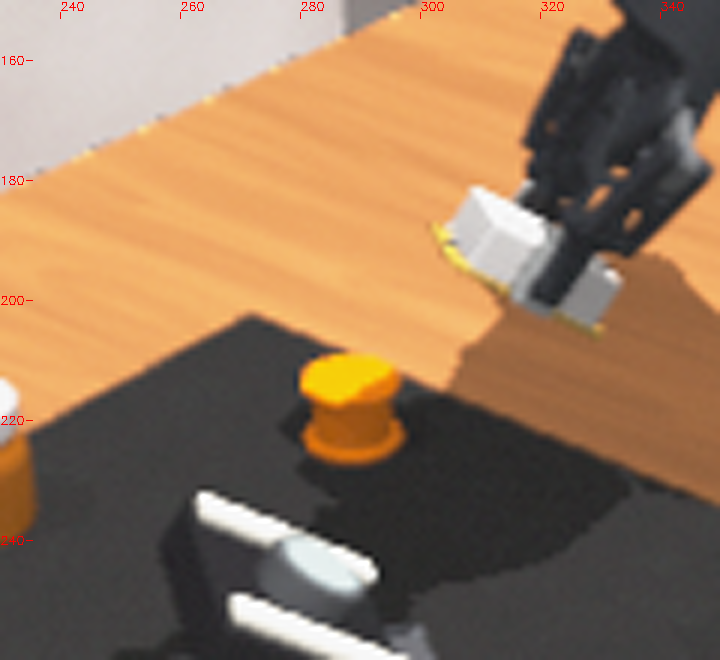

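View pics/w13_full.png

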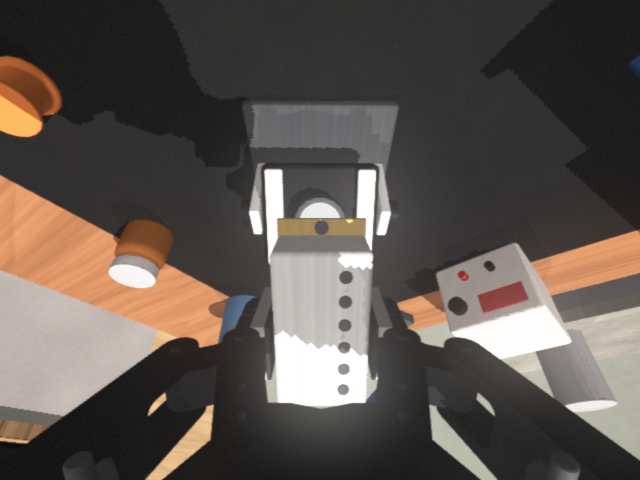

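```bash
python3 -m crank '[[[0.008,-0.0006,0],[0,0,0],0.02],[[0.008,-0.0006,0],[0,0,0],0.02],[[0.007,0,0],[0,0,0],0.02],[[0.005,0,0],[0,0,0],0.02],[[0.002,0,0],[0,0,0],0.02],[[0,0,0],[0,0,0],0.02],[[0,0,0],[0,0,0],0.02],[[0,0,0],[0,0,0],0.02]]'
python3 - <<'E'
from fit2 import *
st(); plan(TGT,FT)
E
```

```text
t: 16.48
ee_pos: [0.4922, -0.2288, 0.2274]
tool_rot: [0.843, 0.142, 0.443, -0.269]
contact_force: [-0.1, 0.4, -1.7]
width: 0.431
t 16.48 p [ 0.4922 -0.2288  0.2274] x [ 0.462 -0.328 -0.824] y [0.579 0.815 0.   ] q [-0.537  0.296  2.13  -0.381  0.123 -1.126] F [-0.1  0.4 -1.7] w 0.431
turn [ 0.04 -0.06 -0.04] | 0.1 shift mm [30.1  0.4  0.1] | 30.1
```

```bash
python3 -m crank '[[[0.005,0,0],[0,0,0],0.02],[[0.005,0,0],[0,0,0],0.02],[[0.005,0,0],[0,0,0],0.02],[[0.004,0,0],[0,0,0],0.02],[[0.002,0,0],[0,0,0],0.02],[[0,0,0],[0,0,0],0.02],[[0,0,0],[0,0,0],0.02]]'
python3 - <<'E'
from fit2 import *
st(); plan(TGT,FT)
E
```

```text
t: 17.07
ee_pos: [0.5019, -0.2357, 0.2102]
tool_rot: [0.843, 0.141, 0.443, -0.269]
contact_force: [-0.2, 1.1, -1.9]
width: 0.433
t 17.07 p [ 0.5019 -0.2357  0.2102] x [ 0.462 -0.328 -0.824] y [0.579 0.815 0.   ] q [-0.539  0.341  2.124 -0.535  0.087 -0.973] F [-0.2  1.1 -1.9] w 0.433
turn [ 0.04 -0.06 -0.04] | 0.1 shift mm [9.2 0.4 0.1] | 9.2
```

```bash
python3 -m crank '[[[0.003,0.0002,0],[0,0,0],0.02],[[0.003,0.0002,0],[0,0,0],0.02],[[0.002,0,0],[0,0,0],0.02],[[0.001,0,0],[0,0,0],0.02],[[0,0,0],[0,0,0],0.02],[[0,0,0],[0,0,0],0.02],[[0,0,0],[0,0,0],0.02],[[0,0,0],[0,0,0],0.02]]'
python3 - <<'E'
from fit2 import *
st(); plan(TGT,FT); save("scene","s14",(230,160,350,280),6);save("top","t14",(330,150,450,270),6); save("wrist","w14")
# predicted silhouettes of plate at the goal
pk=np.array([(x,y,z) for z in (0,.003) for x,y in ((-.041,-.019),(.041,-.019),(.041,.019),(-.041,.019))])
for v in("s14","t14"): print(v,proj(v,FOC+pk@Rl.T).round(1).tolist())
E
```

```text
t: 17.73
ee_pos: [0.5063, -0.2383, 0.2027]
tool_rot: [0.843, 0.142, 0.443, -0.269]
contact_force: [-0.4, -0.2, -2.1]
width: 0.433
t 17.73 p [ 0.5063 -0.2383  0.2027] x [ 0.462 -0.328 -0.824] y [0.579 0.815 0.   ] q [-0.539  0.36   2.121 -0.645  0.074 -0.862] F [-0.4 -0.2 -2.1] w 0.433
turn [ 0.04 -0.06 -0.04] | 0.1 shift mm [0.2 0.  0.2] | 0.2
s14 [[312.7, 217.6], [288.2, 205.9], [291.4, 212.7], [316.4, 224.5], [313.3, 216.8], [288.8, 205.0], [292.1, 211.8], [317.1, 223.7]]
t14 [[371.4, 255.9], [390.6, 228.4], [376.3, 218.6], [357.6, 246.3], [371.1, 256.4], [390.3, 228.9], [375.9, 219.0], [357.2, 246.7]]
```

View pics/s14_crop.png

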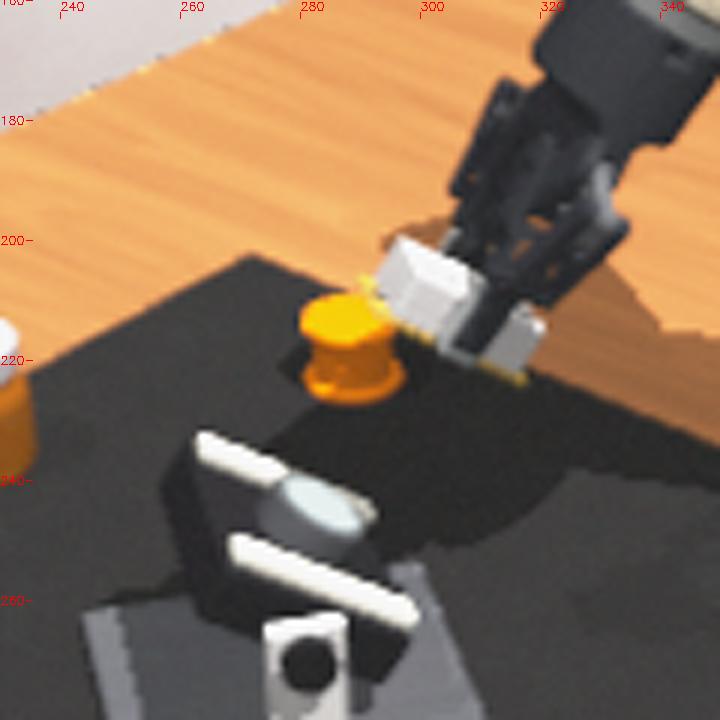

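View pics/t14_crop.png

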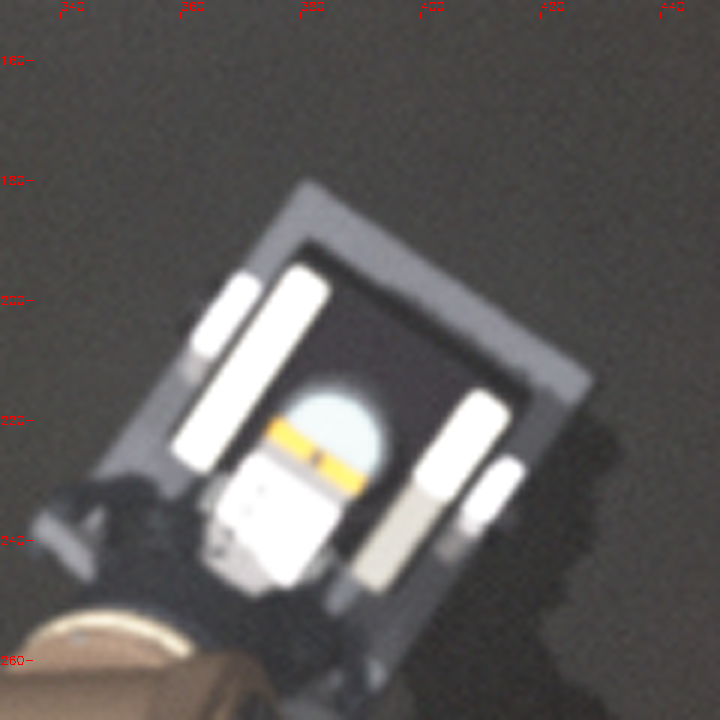

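View pics/w14_full.png

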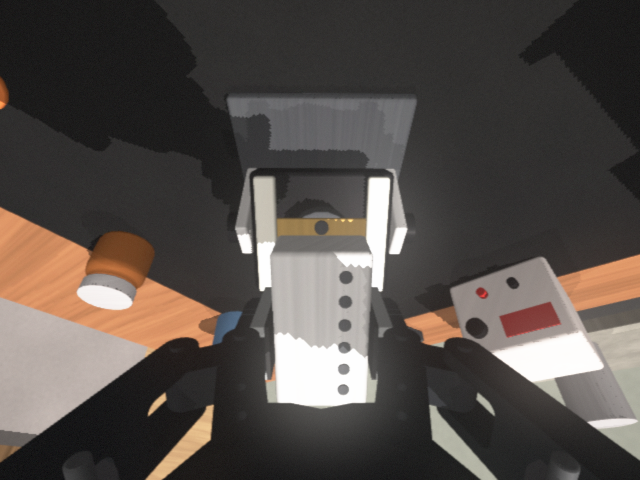

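Run:
```python
from fit2 import *
crop("w14",(235,160,405,300),4.7,"w14_sc")
q=[(-.047,-.051,-.0125),(-.047,-.035,-.0125),(-.047,.035,-.0125),(-.047,.051,-.0125),(.047,-.051,-.0125),(.047,.051,-.0125)]
print(proj("w14",L0+np.array(q)@Rl.T).round(1).tolist()); st()
```

```text
[[253.4, 176.6], [274.8, 176.6], [368.6, 176.7], [390.0, 176.7], [259.9, 291.5], [383.1, 291.5]]
t 17.88 p [ 0.5063 -0.2383  0.2026] x [ 0.462 -0.328 -0.824] y [0.579 0.815 0.   ] q [-0.539  0.36   2.121 -0.646  0.074 -0.862] F [ 0.6 -0.5 -2. ] w 0.432
```

View pics/w14_sc.png

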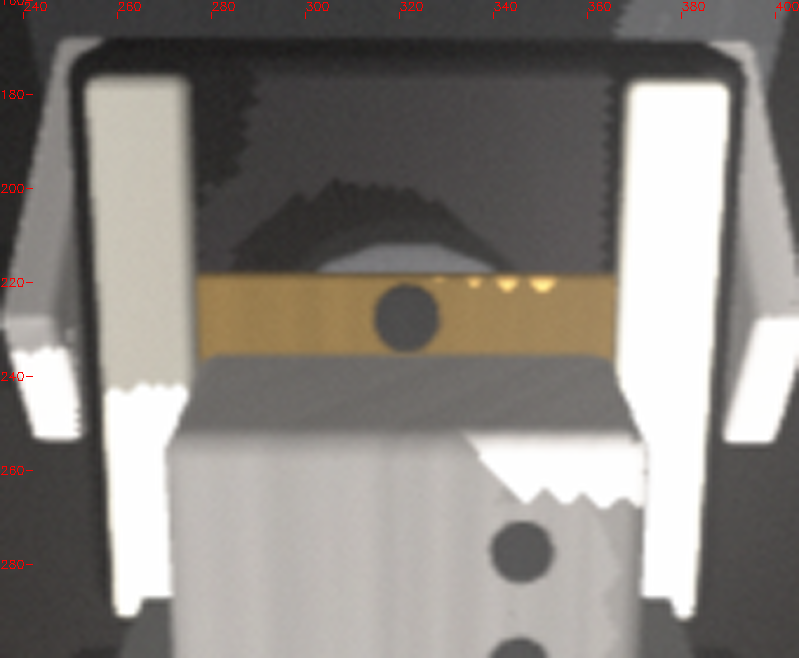

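The predicted bar corners match the wrist view within 0.6 px. One last look at the whole scene before handing in.

View pics/s14_full.png

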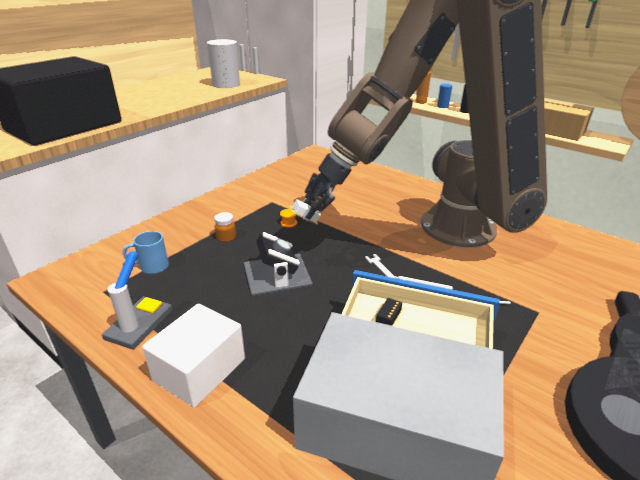

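The drawer is open (front edge from (355,275) to (497,300)) and the black pickup is still inside at (389,311). The loose things are where they were, and the chrome pickup is held at (307,211) above the lens. Handing in.

Run:
```python
from h import *
st(); print(finish_job())
```

```text
t 17.88 p [ 0.5063 -0.2383  0.2026] x [ 0.462 -0.328 -0.824] y [0.579 0.815 0.   ] q [-0.539  0.36   2.121 -0.646  0.074 -0.862] F [ 0.6 -0.5 -2. ] w 0.432
the job is handed in; nothing more can be done
None
```

I handed the job in at 17.9 s with the chrome pickup held steady in front of the inspection camera. I pulled the top drawer 158 mm from where it started (it began 0 to 20 mm open) and never felt the stop at 166 mm. I then gripped the pickup across its cover, lifted it out and presented it on the lens axis.

**Checks that agreed:**
- **Tool position:** the TCP was within about 0.3 mm and 0.1° of the target I computed.
- **Camera pose:** in the last wrist view the light-bar corners were within 0.6 px (about 0.5 mm) of the fitted model. They hint at a roll of about 0.3°.
- **Rest of the scene:** the black pickup is still in the drawer, and the other bench items look unmoved. Nothing touched the camera.

**Checks that disagreed or were tight:**
- **Plate distance in the grip:** this came out at 21 mm by the grasp height and 22.7 mm by the wrist picture. I used 21.7 mm, so the 10 cm distance may be off by about 1 mm.
- **Head tilt:** the fits gave 0.588 to 0.615 rad against a stated limit of 0.6. I used 0.604.
- **Top view:** it suggested the plate is about 1–2 mm towards the robot; the scene view showed no such offset.
- **Wrist joint:** joint 5 ended at 0.074 rad, close to its lower limit of 0.06.

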